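# Lock the loaded block into the shaker

## Task

The block of algae vials is standing loose on the shaker's spring plate and must be locked in before shaking. With your fingertips on its front ledge press it down hard and, keeping it pressed, slide it in under the leaf spring until it is fully home against the end stop; then let go, so that the spring holds it down. Touch nothing but the block: do not lift it, do not handle the spring or the vials, and leave everything else on the bench where it is.

Things in the scene. Friction and masses are not known exactly. Their poses are not given: they have to be found in the camera images.
- shaker: Fixed block shaker, white housing 250 x 200 mm, dark control panel in front. Origin: centre of its underside on the bench; x from the front panel to the rear end stop, y left, z up. On top a dark spring plate 206 x 92 mm lies between two steel side guides 94 mm apart, 5 mm higher than the raised plate: the block can only slide along x. At the rear: end stop and leaf spring.
- block: Loose aluminium exchange block, 0.4 to 0.7 kg, level on the spring plate. Origin: centre of its underside; x towards the end stop, z up. Base flange 143 (x) x 90 (y) x 8 mm thick; on it, from x = -39.5 to +26.5 mm, the well block, 88 mm wide, top 36 mm above the origin, 2 x 3 wells. The bare flange in front is the finger ledge, the one behind the tongue.
- ledge (a point): Centre of the top face of the block's finger ledge (bare flange with dark serrations, on the side of the shaker's front panel, 32 mm deep, 90 mm wide), at x = -55.5, z = +8 mm from the block's origin. 16 mm further along +x the well block's front face rises 28 mm: fingertips pressing on the ledge can push against it. Axes: the block's.
- tongue (a point): Middle of the upper end edge of the block's tongue (flange behind the well block, 45 mm long, 8 mm thick), at x = +71.5, z = +8 mm from the block's origin. It starts 6 to 20 mm short of the spring's lip and belongs under the leaf spring, its end against the end stop.
- home (a point): Point fixed on the shaker: the block's origin is here in x and y when it is fully home, tongue against the end stop. Its height, 118 mm above the bench, is that of the raised plate: the block's origin is level with it while the plate is up, and below it by as much as the plate is pressed down. Axes: the shaker's.
- plate (a joint): Travel of the spring plate that carries the block, in m: 0 raised (start), 0.006 down on its bottom stop. The plate stays level. Pushing the loaded block down takes 2 to 6 N to start and 11 to 15 N to reach the bottom stop (1.5 N per mm).
- leaf: Leaf spring, steel, 56 mm wide, 2 mm thick, on the front of the steel end stop (74 mm wide, top 137 mm above the bench). Origin: its root on the stop's face, 9 mm above the raised plate. It reaches 40 mm from the stop towards the block, sloping down to a bend 30 mm from the stop (0.5 mm above the raised plate), then turning up in a lip. Lifting the bend takes 4 N per mm.
- lip (a point): Middle of the lower edge of the leaf spring's upturned lip, 40 mm in front of the end stop, 4.5 mm above the raised plate. The 8 mm tongue strikes the lip unless the block is held at least 4 mm down. Pressed fully down it slides in, lifts the spring 1.5 mm and drags under it (push 5 to 15 N). Home and let go, the block stays held 4 to 5 mm below its raised height.
- vial1: Loose capped glass vial, green, white cap, 18 mm diameter, 45 mm tall, standing in the right well of the block's rear row (seen from the front); its cap ends 23 mm above the well block's top, 51 mm above the ledge. Origin: centre of its foot.
- vial2: Loose capped glass vial, green, white cap, 18 mm diameter, 45 mm tall, standing in the middle well of the block's rear row (seen from the front); its cap ends 23 mm above the well block's top, 51 mm above the ledge. Origin: centre of its foot.
- vial3: Loose capped glass vial, green, white cap, 18 mm diameter, 45 mm tall, standing in the left well of the block's rear row (seen from the front); its cap ends 23 mm above the well block's top, 51 mm above the ledge. Origin: centre of its foot.
- flask1: Bystander: stoppered conical flask, 72 mm wide, 122 mm tall, on the bench close to the shaker's left side. Origin: centre of its underside.
- jar: Bystander: glass jar with a screw cap, 56 mm diameter, 75 mm tall, on the bench close to the shaker's right side. Origin: centre of its underside.
- tray: Bystander: white open tray, 130 x 100 x 28 mm, on the bench to the left. Origin: centre of its underside.
- bottle: Bystander: white plastic bottle, 64 mm diameter, 160 mm tall, on the bench to the right. Origin: centre of its underside.
- screwdriver: Bystander: screwdriver lying on the bench to the right, near the robot.

How it is judged:
By the outcome, as a careful person would: the job done as asked, in the order asked, and still so for the second after the job is handed in, with the robot touching nothing.
It also fails if it takes over 51 s, if anything falls off the work surface, if the arm or the gripper's body presses on something with over 40 N, if the wrist force passes 120 N, or if a joint passes its speed limit or range.

## Robot

A 7-joint arm with a two-finger parallel gripper is mounted at the origin on the work surface. World frame = base frame: x ahead of the robot, y to its left, z up, the work surface at z = 0. Lengths are in m, angles in rad, forces in N, time in s.
With the tool pointing down it reaches from about 0.425 to 0.875 m from the base axis. Payload 4.7 kg.
Tool frame: the origin (TCP) lies on the centre line of the jaws, within the pads' length; the fingertips stand 8 mm ahead of it and the grasp point (between the pads) lies 11 mm behind it; z points along the fingers, y is the direction in which the jaws open and shut (so a half turn about z gives the same grasp; the last joint's range is limited). The gripper opens to 87 mm and grips with 3 to 60 N. Pads are 19 mm wide; open, the fingers measure 117 mm over their backs; the gripper's body (75 mm by 190 mm) begins 51 mm behind the grasp point.
Start: joints at [1.213, 0.321, -0.07, 1.45, 0.023, 1.371, -0.057], TCP at [0.236, -0.606, 0.207] pointing down, gripper open.
Joint ranges: [-2.86, 2.86], [-0.3, 2.09], [-1.38, 1.24], [0.06, 2.45], [-1.56, 4.7], [0.09, 2.05], [-2.69, 2.69]. Speed limits (rad/s): [2.57, 2.57, 3.14, 3.14, 3.14, 3.14, 3.14].

## Interface

Orientations are given as a rotation vector (axis times angle).
In Python, from bench import ctrl, cams, workorder gives the robot as it stands. The module is installed in compiled form; this text tells all that it offers.
- The arm moves only by the tool carry_out, never from a script. Its argument "rows" is a list of rows, each an object with "offset": the shift along the tool's x, y, z in m, a list of three; "rot": the turn, a rotation vector about the tool's x, y, z in degrees, a list of three; "gripper": the opening, from 0 (shut) to 1 (fully open). In form: [{"offset": [dx, dy, dz], "rot": [rx, ry, rz], "gripper": gripper}, ...]. A call has 1 to 10 rows; each row shifts and turns the commanded pose from where the row before left it, along the tool's axes as they then stand; what a row does not reach is not made up. A row lasts 1/8 s, in which the tool goes at most 62.5 mm and 10.7 degrees, less where a joint would pass 70% of its speed; a pose out of reach is approached as far as the arm can. A call is refused whole if a number of a shift passes 0.0625 or a number of a turn 10.7, either way. A call with a gripper value outside its range is refused whole. The fingers move at their own pace and stop on an object; "grip_force" is the grip in N (left out, the last holds). Time passes only in rows, so rows that do not move let the fingers close. It gives the time, the measured TCP pose, the force and the opening at its end, in the units of the state.
- ctrl.get_state(): the state, without advancing time (a new reading comes with each control period).
- cams.get_image(name): name is "scene" or "top" or "wrist"; returns a dict with "img" (420x560x3 uint8, red, green, blue), "vfov" (degrees; the focal length in pixels is half the picture's height over the tangent of half this angle, whatever the lens; pixels are square), "cx", "cy" (the principal point, pixels), "R" (3x3) and "t" (3): a world point X has camera coordinates R X + t. Camera axes: x right, y down, z forward; pixel columns grow to the right and rows downward; lengths in m; the calibration is good to about 2 mm. A picture is of the moment at which its call begins. There is no depth.
- workorder.close_job(): hands the job in, once; it reports no verdict.
The state is a dict: "time": time; "joint_positions": joint angles; "qd": joint speeds; "joint_torque": joint torques, N m; "position": TCP position; "tool_rot": TCP orientation; "ft_force": force on the tool from outside, world axes, zero at the start; "torque": the same for the moment, N m; "grip_width": opening from 0.0 (shut) to 1.0 (fully open).
Only numpy, scipy, OpenCV 4.12 (cv2) and the standard library are available. Lean on these libraries where they do the work, as an engineer would, in place of code of your own. Each camera call takes 0.05 s, during which the arm holds its last target.

## Working session

There is one attempt and no reset: what is moved stays moved. The work goes in short steps, Python scripts to look and compute and a tool call to move; the robot and the scene stay as the last step left them, time stands still between calls to the robot, and variables do not carry over. Pictures are saved under pics/ and viewed, and the job is handed in when it is done.

Besides the shell and the picture viewer there is one more tool, called after "Call:" as name(argument=value, ...), one argument or row to a line, values as JSON. carry_out: Moves the arm, as the interface text tells. Its arguments: {"type":"object","properties":{"rows":{"type":"array"},"grip_force":{"type":"number"}},"required":["rows"]}

```bash
mkdir -p pics
python3 - <<'E'
from bench import ctrl,cams
import cv2,numpy as np
s=ctrl.get_state();print(s)
for n in("scene","top","wrist"):
    d=cams.get_image(n);cv2.imwrite(f"pics/{n}0.png",d["img"][:,:,::-1])
    print(n,d["vfov"],d["cx"],d["cy"],d["R"],d["t"],d.keys())
E
```

```text
{'time': 0.0, 'joint_positions': array([ 1.21310887,  0.32184874, -0.07011545,  1.45168565,  0.02258585,
        1.3707487 , -0.0569352 ]), 'qd': array([ 0.00038786, -0.00018636,  0.00018309,  0.00023803, -0.00110831,
       -0.0007809 , -0.00198156]), 'joint_torque': array([ 4.48967503e-04, -4.91286993e+01, -4.03566342e-01, -3.12529993e+01,
       -6.39283005e-02,  4.38176352e-02,  1.83660800e-04]), 'position': array([ 0.23590062, -0.60506777,  0.20623969]), 'tool_rot': array([-3.08563769e+00, -5.80335559e-01,  6.63585243e-04]), 'ft_force': array([0.6084473 , 0.45232345, 0.08527398]), 'torque': array([ 0.06552374, -0.04375573,  0.00026994]), 'grip_width': 0.9976701194930291}
scene 56.753324316781395 273.67284665275116 208.84840453349818 [[-0.44945972  0.89314138 -0.01686499]
 [ 0.67305619  0.32617115 -0.66378291]
 [-0.58735111 -0.30969477 -0.74773513]] [ 0.26160994 -0.2234945   1.42119231] dict_keys(['img', 'vfov', 'cx', 'cy', 'R', 't'])
top 45.10799271306346 275.9781312720815 213.42958415960146 [[ 0.02888281 -0.99932167 -0.022847  ]
 [-0.99405992 -0.02631635 -0.10560453]
 [ 0.10493165  0.02576144 -0.99414571]] [-0.06898235  0.47829811  1.38273062] dict_keys(['img', 'vfov', 'cx', 'cy', 'R', 't'])
wrist 71.41655068055567 281.3044827229442 208.7661606886318 [[ 0.36369855 -0.93151251 -0.00279434]
 [-0.90077955 -0.35246029  0.25370841]
 [-0.23731745 -0.08975629 -0.96727671]] [-0.64834049 -0.02979213  0.39081987] dict_keys(['img', 'vfov', 'cx', 'cy', 'R', 't'])
```

View pics/scene0.png

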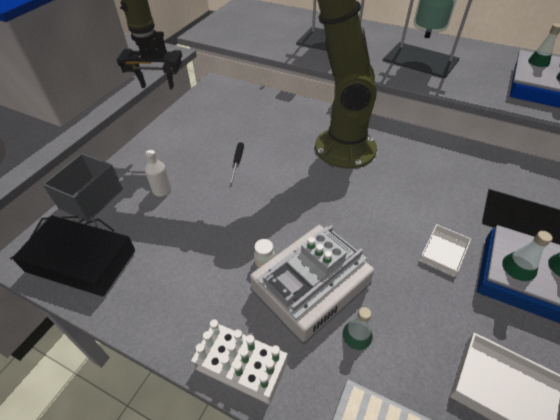

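View pics/top0.png

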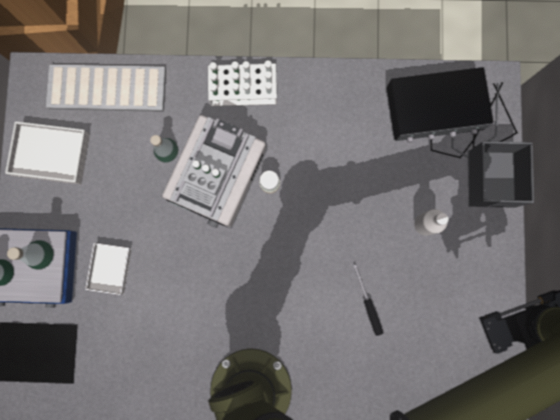

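View pics/wrist0.png

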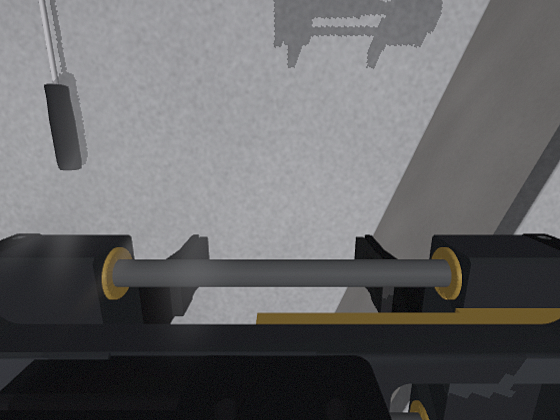

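Run:
```python
import cv2
a=cv2.imread("pics/scene0.png")[215:345,235:385];cv2.imwrite("pics/sz.png",cv2.resize(a,None,fx=5,fy=4.6,interpolation=cv2.INTER_CUBIC)[:600,:800])
a=cv2.imread("pics/top0.png")[105:235,155:290];cv2.imwrite("pics/tz.png",cv2.resize(a,None,fx=4.5,fy=4.5,interpolation=cv2.INTER_CUBIC))
```

```text
(no output)
```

View pics/sz.png

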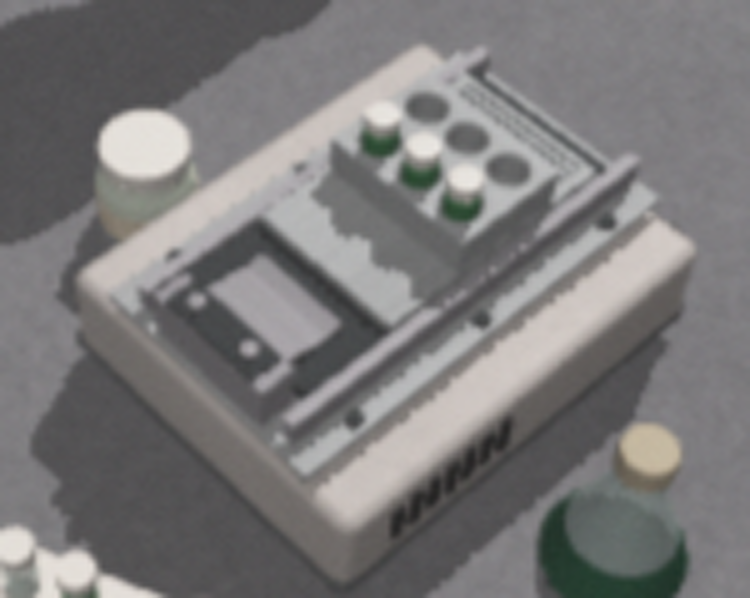

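View pics/tz.png

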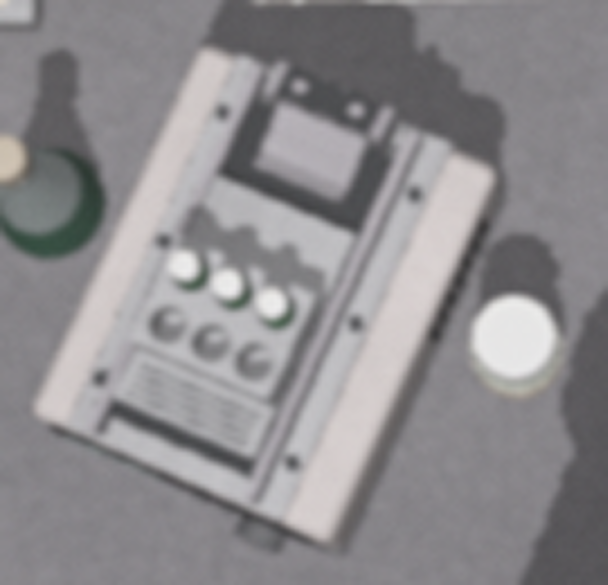

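```bash
cat > h.py <<'E'
import numpy as np
from bench import ctrl,cams
def ray(d,u,v):
    f=210/np.tan(np.radians(d["vfov"]/2)); R=np.array(d["R"]);t=np.array(d["t"])
    c=-R.T@t; w=R.T@np.array([(u-d["cx"])/f,(v-d["cy"])/f,1]); return c,w/np.linalg.norm(w)
def onz(d,u,v,z):
    c,w=ray(d,u,v); return c+w*(z-c[2])/w[2]
def proj(d,X):
    f=210/np.tan(np.radians(d["vfov"]/2)); p=np.array(d["R"])@X+np.array(d["t"]); return f*p[0]/p[2]+d["cx"],f*p[1]/p[2]+d["cy"]
def tri(d1,p1,d2,p2):
    c1,w1=ray(d1,*p1);c2,w2=ray(d2,*p2)
    A=np.stack([w1,-w2],1);s=np.linalg.lstsq(A,c2-c1,rcond=None)[0]
    a=c1+s[0]*w1;b=c2+s[1]*w2;return (a+b)/2,np.linalg.norm(a-b)
E
python3 - <<'E'
from h import *
import cv2
T=cams.get_image("top");S=cams.get_image("scene")
def tz(x,y,z): return onz(T,155+(x+.5)/4.5-.5,105+(y+.5)/4.5-.5,z)
def sz(x,y,z): return onz(S,235+(x+.5)/5-.5,215+(y+.5)/4.6-.5,z)
print("top")
for n,x,y,z in [("ledgeFL",115,398,.126),("ledgeFR",248,455,.126),("tongL",217,178,.126),("tongR",357,233,.126),("guideRfront",258,490,.123),("guideRrear",405,135,.123),("cornRL",210,50,.1),("cornRR",495,165,.1),("cornFL",38,410,.1),("cornFR",325,542,.1)]:
    print(n,tz(x,y,z).round(4))
print("scene")
for n,x,y,z in [("tongR",265,215,.126),("tongL",385,325,.126),("ledgeFR",478,75,.126),("ledgeFL",600,170,.126)]:
    print(n,sz(x,y,z).round(4))
# caps
def caps(d,r):
    x0,y0,x1,y1=r;a=d["img"][y0:y1,x0:x1].astype(int);m=(a.min(2)>205).astype(np.uint8)
    n,l,s,c=cv2.connectedComponentsWithStats(m);return [(c[i]+[x0,y0],s[i,4]) for i in range(1,n) if 4<s[i,4]<90]
ct=caps(T,(185,155,222,180));cs=caps(S,(305,232,335,262));print(ct,cs)
for c,_ in ct:print("T",onz(T,*c,.177).round(4))
for c,_ in cs:print("S",onz(S,*c,.175).round(4))
E
```

```text
top
ledgeFL [0.516  0.1926 0.126 ]
ledgeFR [0.4849 0.114  0.126 ]
tongL [0.6472 0.1392 0.126 ]
tongR [0.6165 0.056  0.126 ]
guideRfront [0.465  0.1079 0.123 ]
guideRrear [0.6762 0.0304 0.123 ]
cornRL [0.7317 0.1515 0.1   ]
cornRR [ 0.6653 -0.0217  0.1   ]
cornFL [0.5114 0.2437 0.1   ]
cornFR [0.4379 0.0708 0.1   ]
scene
tongR [0.6179 0.0583 0.126 ]
tongL [0.6532 0.1366 0.126 ]
ledgeFR [0.4844 0.1171 0.126 ]
ledgeFL [0.5189 0.1948 0.126 ]
[(array([194.92307692, 163.42307692]), np.int32(26)), (array([204.78571429, 167.5       ]), np.int32(28)), (array([214.66666667, 171.875     ]), np.int32(24))] [(array([311.125     , 239.04166667]), np.int32(24)), (array([319.5, 246. ]), np.int32(26)), (array([327.56, 252.92]), np.int32(25))]
T [0.585  0.1479 0.177 ]
T [0.5752 0.1225 0.177 ]
T [0.5647 0.0972 0.177 ]
S [0.5657 0.0952 0.175 ]
S [0.5759 0.1209 0.175 ]
S [0.5861 0.1452 0.175 ]
```

```bash
cat >> h.py <<'E'
from scipy.spatial.transform import Rotation as Ro
def plan(Pg,yaw_g,n,arc=False):
    s=ctrl.get_state();P=s["position"];R=Ro.from_rotvec(s["tool_rot"])
    G=Ro.from_euler('z',yaw_g,degrees=True)*Ro.from_euler('x',180,degrees=True)
    rel=(R.inv()*G).as_rotvec(degrees=True)
    Rc=R;Pc=P.copy();rows=[]
    a0,a1=np.arctan2(P[1],P[0]),np.arctan2(Pg[1],Pg[0]);r0,r1=np.hypot(*P[:2]),np.hypot(*Pg[:2])
    for k in range(1,n+1):
        q=k/n
        if arc:
            a=a0+(a1-a0)*q;r=r0+(r1-r0)*q;X=np.array([r*np.cos(a),r*np.sin(a),P[2]+(Pg[2]-P[2])*q])
        else: X=P+(Pg-P)*q
        o=np.round(Rc.inv().apply(X-Pc),3);rt=np.round(rel/n,1)
        rows.append((o.tolist(),rt.tolist()));Pc=Pc+Rc.apply(o);Rc=Rc*Ro.from_rotvec(rt,degrees=True)
    for x in rows:print(x)
    print("end",Pc.round(4),Rc.as_rotvec().round(3))
E
python3 - <<'E'
from h import *
T=cams.get_image("top");W=cams.get_image("wrist")
print("bottle",onz(T,440,212,.16),onz(T,269,180,.075))
s=ctrl.get_state();R=Ro.from_rotvec(s["tool_rot"])
c=-np.array(W["R"]).T@W["t"];print("cam in tool",R.inv().apply(c-s["position"]))
plan(np.array([.512,.149,.26]),158.2,20,True)
E
```

```text
bottle [ 0.48014962 -0.46845802  0.16      ] [ 0.56501673 -0.03554149  0.075     ]
cam in tool [ 0.07062323 -0.00041277 -0.17729997]
([0.048, -0.008, -0.003], [-0.0, -0.0, -6.8])
([0.047, -0.005, -0.002], [-0.0, -0.0, -6.8])
([0.048, -0.003, -0.003], [-0.0, -0.0, -6.8])
([0.047, -0.002, -0.003], [-0.0, -0.0, -6.8])
([0.046, 0.001, -0.002], [-0.0, -0.0, -6.8])
([0.046, 0.003, -0.003], [-0.0, -0.0, -6.8])
([0.046, 0.004, -0.002], [-0.0, -0.0, -6.8])
([0.044, 0.007, -0.003], [-0.0, -0.0, -6.8])
([0.045, 0.008, -0.003], [-0.0, -0.0, -6.8])
([0.043, 0.011, -0.002], [-0.0, -0.0, -6.8])
([0.042, 0.012, -0.003], [-0.0, -0.0, -6.8])
([0.042, 0.013, -0.003], [-0.0, -0.0, -6.8])
([0.04, 0.015, -0.002], [-0.0, -0.0, -6.8])
([0.039, 0.017, -0.003], [-0.0, -0.0, -6.8])
([0.038, 0.019, -0.003], [-0.0, -0.0, -6.8])
([0.037, 0.019, -0.002], [-0.0, -0.0, -6.8])
([0.036, 0.022, -0.003], [-0.0, -0.0, -6.8])
([0.034, 0.022, -0.002], [-0.0, -0.0, -6.8])
([0.033, 0.024, -0.003], [-0.0, -0.0, -6.8])
([0.032, 0.024, -0.003], [-0.0, -0.0, -6.8])
end [0.5116 0.1488 0.2603] [-0.618 -3.08  -0.   ]
```

Call:
carry_out(
  rows=[
    {"offset": [0,0,-0.06],"rot": [0,0,0],"gripper": 0.4},
    {"offset": [0.048,-0.008,0],"rot": [0,0,-6.8],"gripper": 0.4},
    {"offset": [0.047,-0.005,0],"rot": [0,0,-6.8],"gripper": 0.4},
    {"offset": [0.048,-0.003,0],"rot": [0,0,-6.8],"gripper": 0.4},
    {"offset": [0.047,-0.002,0],"rot": [0,0,-6.8],"gripper": 0.4},
    {"offset": [0.046,0.001,0],"rot": [0,0,-6.8],"gripper": 0.4},
    {"offset": [0.046,0.003,0],"rot": [0,0,-6.8],"gripper": 0.4},
    {"offset": [0.046,0.004,0],"rot": [0,0,-6.8],"gripper": 0.4},
    {"offset": [0.044,0.007,0],"rot": [0,0,-6.8],"gripper": 0.4},
    {"offset": [0.045,0.008,0],"rot": [0,0,-6.8],"gripper": 0.4},
  ],
)

```text
time: 1.6
position: [0.5153, -0.3014, 0.2673]
tool_rot: [2.358, 2.076, 0.0]
ft_force: [0.5, -0.0, 0.2]
grip_width: 0.396
```

Run:
```python
from h import *
print(ctrl.get_state()["joint_positions"])
plan(np.array([.512,.149,.26]),158.2,10,True)
```

```text
[ 0.84191798  0.211573   -0.4216231   1.48456578  0.08662483  1.46361051
  0.29233646]
([0.047, 0.011, 0.001], [0.0, 0.0, -7.5])
([0.047, 0.013, 0.0], [0.0, 0.0, -7.5])
([0.045, 0.016, 0.001], [0.0, 0.0, -7.5])
([0.044, 0.017, 0.001], [0.0, 0.0, -7.5])
([0.042, 0.019, 0.001], [0.0, 0.0, -7.5])
([0.041, 0.021, 0.0], [0.0, 0.0, -7.5])
([0.04, 0.022, 0.001], [0.0, 0.0, -7.5])
([0.038, 0.025, 0.001], [0.0, 0.0, -7.5])
([0.036, 0.025, 0.001], [0.0, 0.0, -7.5])
([0.035, 0.027, 0.0], [0.0, 0.0, -7.5])
end [0.5116 0.1487 0.2602] [ 0.607  3.082 -0.   ]
```

Call:
carry_out(
  rows=[
    {"offset": [0.047,0.011,0],"rot": [0,0,-7.5],"gripper": 0.4},
    {"offset": [0.047,0.013,0],"rot": [0,0,-7.5],"gripper": 0.4},
    {"offset": [0.045,0.016,0],"rot": [0,0,-7.5],"gripper": 0.4},
    {"offset": [0.044,0.017,0],"rot": [0,0,-7.5],"gripper": 0.4},
    {"offset": [0.042,0.019,0],"rot": [0,0,-7.5],"gripper": 0.4},
    {"offset": [0.041,0.021,0],"rot": [0,0,-7.5],"gripper": 0.4},
    {"offset": [0.04,0.022,0],"rot": [0,0,-7.5],"gripper": 0.4},
    {"offset": [0.038,0.025,0],"rot": [0,0,-7.5],"gripper": 0.4},
    {"offset": [0.025,0.02,0],"rot": [0,0,-3],"gripper": 0.4},
    {"offset": [0,0,0],"rot": [0,0,0],"gripper": 0.4},
  ],
)

```text
time: 2.85
position: [0.5343, 0.099, 0.2677]
tool_rot: [0.925, 3.002, 0.001]
ft_force: [0.4, -0.1, 0.3]
grip_width: 0.402
```

Run:
```python
from h import *
import cv2
s=ctrl.get_state();print(s["joint_positions"],s["position"],s["tool_rot"],s["ft_force"])
plan(np.array([.512,.149,.26]),158.2,2)
d=cams.get_image("wrist");cv2.imwrite("pics/w1.png",d["img"][:,:,::-1])
```

```text
[ 0.49536204  0.12635611 -0.78986715  1.60122837  0.09028271  1.45097803
  0.67166281] [0.53434136 0.09904678 0.267748  ] [9.25040776e-01 3.00171881e+00 5.87105521e-04] [ 0.44131451 -0.10898002  0.28561801]
([0.023, 0.014, 0.004], [0.0, 0.0, -6.2])
([0.022, 0.017, 0.004], [0.0, 0.0, -6.2])
end [0.5118 0.1489 0.2597] [0.595 3.084 0.   ]
```

View pics/w1.png

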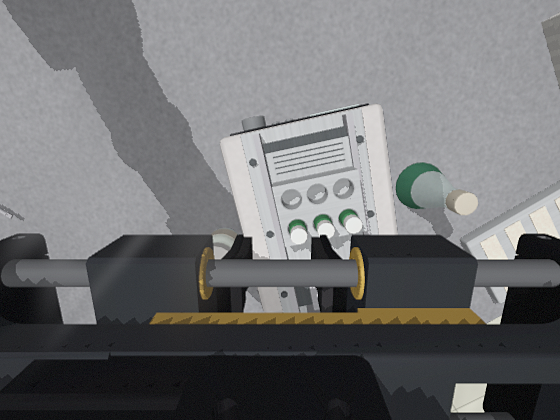

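Call:
carry_out(
  rows=[
    {"offset": [0.023,0.014,0.004],"rot": [0,0,-6.2],"gripper": 0.4},
    {"offset": [0.022,0.017,0.004],"rot": [0,0,-6.2],"gripper": 0.4},
    {"offset": [0,0,0],"rot": [0,0,0],"gripper": 0.4},
  ],
)

```text
time: 3.28
position: [0.5124, 0.1463, 0.2592]
tool_rot: [-0.602, -3.083, 0.001]
ft_force: [0.1, -1.0, 0.4]
grip_width: 0.401
```

Run:
```python
from h import *
import cv2
d=cams.get_image("wrist");cv2.imwrite("pics/w2.png",d["img"][:,:,::-1])
a=d["img"][90:320,180:400,::-1];cv2.imwrite("pics/w2z.png",cv2.resize(a,None,fx=2.6,fy=2.6,interpolation=cv2.INTER_CUBIC))
np.save("w2.npy",d,allow_pickle=True)
print(ctrl.get_state()["position"],ctrl.get_state()["tool_rot"])
```

```text
[0.51318805 0.14456502 0.25922661] [ 6.06489574e-01  3.08213155e+00 -1.68008258e-03]
```

View pics/w2z.png

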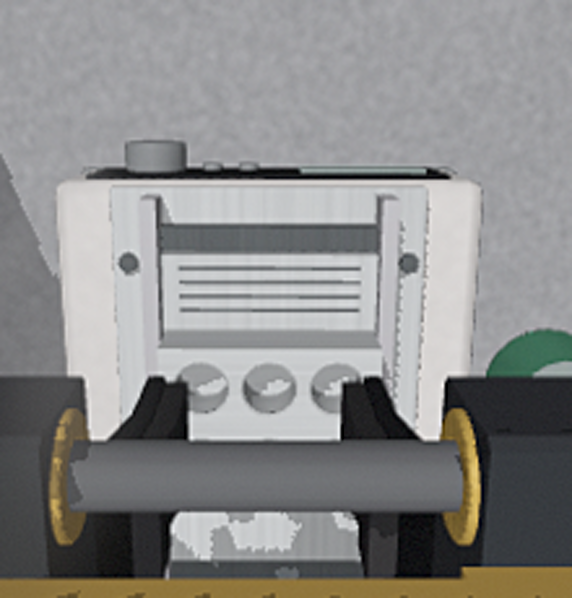

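Run:
```python
from h import *
d=np.load("w2.npy",allow_pickle=True).item()
s=ctrl.get_state();print(s["position"],s["tool_rot"])
def wz(x,y,z): return onz(d,180+(x+.5)/2.6-.5,90+(y+.5)/2.6-.5,z)
L=lambda *a:wz(*a)
pts={"FL":L(378,252,.126),"FR":L(161,252,.126),"baseL":L(378,331,.126),"baseR":L(161,331,.126),"wtL":L(382,347,.154),"wtR":L(159,347,.154)}
for k,v in pts.items():print(k,v.round(4))
for a,b in (("FL","FR"),("baseL","baseR"),("wtL","wtR")):
    v=pts[a]-pts[b];m=(pts[a]+pts[b])/2;print(a,"w",np.linalg.norm(v),"yaw",np.degrees(np.arctan2(-v[0],v[1])),"mid",m.round(4))
y=np.radians(-21.8);ux=np.array([np.cos(y),np.sin(y)]);uy=np.array([-ux[1],ux[0]])
O=np.array([.567,.126])
for n,P in (("TCP",s["position"]),("F",(pts["FL"]+pts["FR"])/2),("base",(pts["baseL"]+pts["baseR"])/2),("wt",(pts["wtL"]+pts["wtR"])/2)):
    print(n,"block x,y",(P[:2]-O)@ux,(P[:2]-O)@uy)
```

```text
[0.51318805 0.14456502 0.25922661] [ 6.06489574e-01  3.08213155e+00 -1.68008258e-03]
FL [0.5198 0.1958 0.126 ]
FR [0.486  0.1125 0.126 ]
baseL [0.5519 0.1842 0.126 ]
baseR [0.5172 0.0986 0.126 ]
wtL [0.5494 0.1824 0.154 ]
wtR [0.5168 0.102  0.154 ]
FL w 0.08991673970763761 yaw -22.072488472842355 mid [0.5029 0.1542 0.126 ]
baseL w 0.0923687310398949 yaw -22.07240940933796 mid [0.5345 0.1414 0.126 ]
wtL w 0.08684567353320523 yaw -22.072392868457825 mid [0.5331 0.1422 0.154 ]
TCP block x,y -0.05685808890458416 -0.002746667779010994
F block x,y -0.06994051153597261 0.0023453318699563574
base block x,y -0.03586532478668347 0.0022431754257040194
wt block x,y -0.03751478944056568 0.002448555659547926
```

Call:
carry_out(
  rows=[
    {"offset": [-0.004,0.004,0.03],"rot": [0,0,0],"gripper": 0.4},
    {"offset": [0,0,0.035],"rot": [0,0,0],"gripper": 0.4},
    {"offset": [0,0,0.03],"rot": [0,0,0],"gripper": 0.4},
    {"offset": [0,0,0.015],"rot": [0,0,0],"gripper": 0.4},
    {"offset": [0,0,0],"rot": [0,0,0],"gripper": 0.4},
    {"offset": [0,0,0],"rot": [0,0,0],"gripper": 0.4},
  ],
)

```text
time: 4.08
position: [0.519, 0.148, 0.1505]
tool_rot: [0.603, 3.081, 0.001]
ft_force: [0.1, -0.4, 0.2]
grip_width: 0.401
```

```bash
cat > st.py <<'E'
from h import *
s=ctrl.get_state();y=np.radians(-22);ux=np.array([np.cos(y),np.sin(y)]);uy=np.array([-ux[1],ux[0]])
P=s["position"];F=s["ft_force"];r=s["tool_rot"]
O=np.array([.567,.126])
print("t",s["time"],"xyz",P.round(4),"blk",((P[:2]-O)@ux).round(4),((P[:2]-O)@uy).round(4),"rot",r.round(4),"Fx,Fy,Fz",(F[:2]@ux).round(2),(F[:2]@uy).round(2),F[2].round(2),"grip",round(float(s["grip_width"]),3))
E
python3 st.py
python3 - <<'E'
from h import *
import cv2
d=cams.get_image("wrist");cv2.imwrite("pics/w3.png",d["img"][:,:,::-1])
d=cams.get_image("scene");cv2.imwrite("pics/s3.png",cv2.resize(d["img"][180:345,235:400,::-1],None,fx=3.6,fy=3.6,interpolation=cv2.INTER_CUBIC))
E
```

```text
t 4.075 xyz [0.519  0.148  0.1505] blk -0.0527 0.0024 rot [6.0330e-01 3.0813e+00 9.0000e-04] Fx,Fy,Fz 0.26 -0.37 0.17 grip 0.401
```

View pics/w3.png

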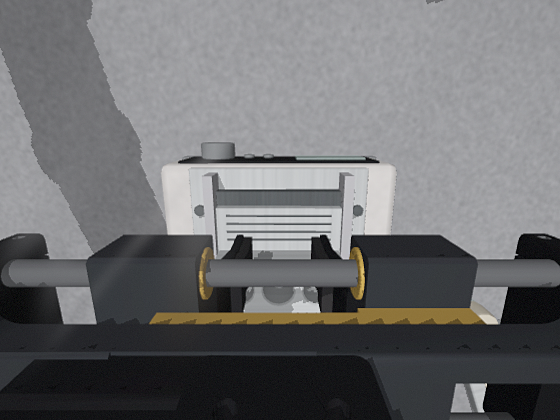

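View pics/s3.png

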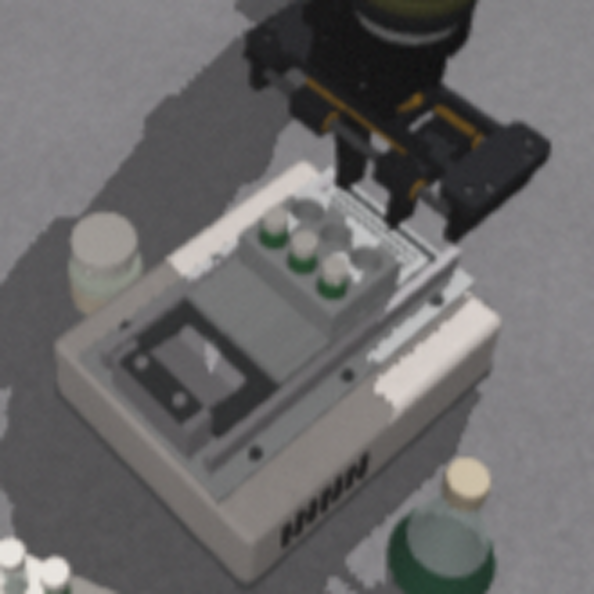

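Call:
carry_out(
  rows=[
    {"offset": [0,0,0.01],"rot": [0,0,0],"gripper": 0.4},
    {"offset": [0,0,0.004],"rot": [0,0,0],"gripper": 0.4},
    {"offset": [0,0,0.002],"rot": [0,0,0],"gripper": 0.4},
    {"offset": [0,0,0],"rot": [0,0,0],"gripper": 0.4},
    {"offset": [0,0,0],"rot": [0,0,0],"gripper": 0.4},
  ],
)

```text
time: 4.8
position: [0.5181, 0.1482, 0.1335]
tool_rot: [0.602, 3.083, 0.0]
ft_force: [1.1, -0.2, -0.3]
grip_width: 0.4
```

```bash
python3 st.py
```

```text
t 4.8 xyz [0.5181 0.1482 0.1335] blk -0.0537 0.0022 rot [0.6019 3.0831 0.    ] Fx,Fy,Fz 1.08 0.2 -0.31 grip 0.4
```

Call:
carry_out(
  rows=[
    {"offset": [0,0,0.002],"rot": [0,0,0],"gripper": 0.4},
    {"offset": [0,0,0.002],"rot": [0,0,0],"gripper": 0.4},
    {"offset": [0,0,0],"rot": [0,0,0],"gripper": 0.4},
  ],
)

```text
time: 5.18
position: [0.5178, 0.1481, 0.1291]
tool_rot: [-0.602, -3.083, 0.0]
ft_force: [0.6, 0.1, -0.1]
grip_width: 0.402
```

```bash
python3 st.py
```

```text
t 5.175 xyz [0.5178 0.1481 0.1291] blk -0.0539 0.002 rot [-6.019e-01 -3.083e+00  4.000e-04] Fx,Fy,Fz 0.55 0.32 -0.13 grip 0.402
```

Run:
```python
from h import *
import cv2
d=cams.get_image("wrist");cv2.imwrite("pics/w4.png",d["img"][:,:,::-1])
d=cams.get_image("scene");cv2.imwrite("pics/s4.png",cv2.resize(d["img"][190:310,270:390,::-1],None,fx=5,fy=5,interpolation=cv2.INTER_CUBIC))
```

```text
(no output)
```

View pics/w4.png

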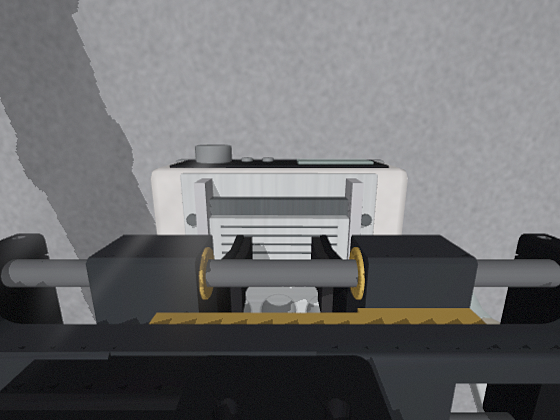

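View pics/s4.png

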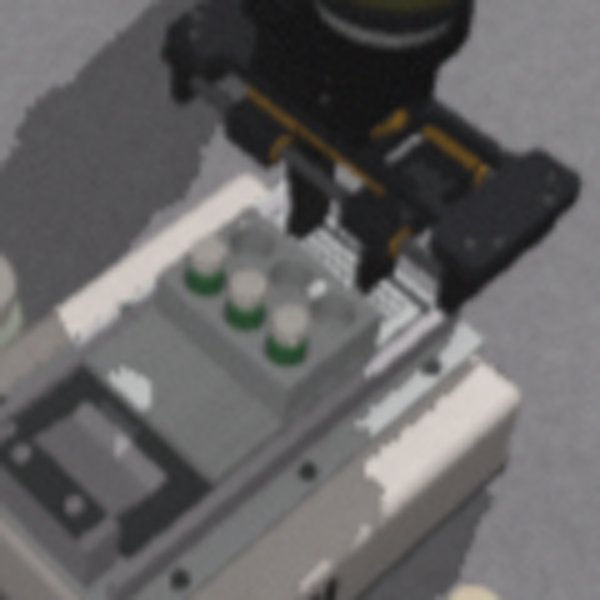

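Call:
carry_out(
  rows=[
    {"offset": [0,0,0.001],"rot": [0,0,0],"gripper": 0.4},
    {"offset": [0,0,0.001],"rot": [0,0,0],"gripper": 0.4},
    {"offset": [0,0,0],"rot": [0,0,0],"gripper": 0.4},
  ],
)

```text
time: 5.65
position: [0.5179, 0.1481, 0.1272]
tool_rot: [-0.602, -3.083, 0.0]
ft_force: [-0.0, -1.0, 0.3]
grip_width: 0.401
```

Call:
carry_out(
  rows=[
    {"offset": [0,0,0.001],"rot": [0,0,0],"gripper": 0.4},
    {"offset": [0,0,0.001],"rot": [0,0,0],"gripper": 0.4},
    {"offset": [0,0,0],"rot": [0,0,0],"gripper": 0.4},
  ],
)

```text
time: 6.02
position: [0.5179, 0.1481, 0.1252]
tool_rot: [-0.602, -3.083, 0.0]
ft_force: [-0.5, 0.1, 0.2]
grip_width: 0.4
```

```bash
python3 st.py
```

```text
t 6.025 xyz [0.5179 0.1481 0.1252] blk -0.0538 0.0021 rot [-6.0190e-01 -3.0832e+00  2.0000e-04] Fx,Fy,Fz -0.52 -0.08 0.16 grip 0.4
```

Run:
```python
from h import *
import cv2
s=ctrl.get_state();P=s["position"];R=Ro.from_rotvec(s["tool_rot"])
d=cams.get_image("scene");k=8;x0,y0=310,215
a=cv2.resize(d["img"][y0:y0+70,x0:x0+80,::-1],None,fx=k,fy=k,interpolation=cv2.INTER_CUBIC)
for yy in(-.033,-.0175,.0175,.033):
  for xx in (-.0095,.0095):
    u,v=proj(d,P+R.apply([xx,yy,.008]));print(yy,xx,u,v)
    cv2.circle(a,(int((u+.5-x0)*k),int((v+.5-y0)*k)),3,(0,0,255),-1)
y=np.radians(-22);ux=np.array([np.cos(y),np.sin(y)]);uy=np.array([-ux[1],ux[0]])
for bx,by in((-.0715,.045),(-.0715,-.045),(-.0395,.045),(-.0395,-.045)):
    X=np.r_[np.array([.568,.1265])+bx*ux+by*uy,.126];u,v=proj(d,X)
    cv2.circle(a,(int((u+.5-x0)*k),int((v+.5-y0)*k)),3,(255,0,0),-1)
cv2.imwrite("pics/s5.png",a)
```

```text
-0.033 -0.0095 324.5111559316293 240.85301830615523
-0.033 0.0095 329.6334243444859 236.90903335675983
-0.0175 -0.0095 328.930811411213 244.49463510658603
-0.0175 0.0095 334.05749975954694 240.48980922988207
0.0175 -0.0095 339.1743315579608 252.93488010628482
0.0175 0.0095 344.3090731786332 248.78726877038568
0.033 -0.0095 343.83157257203806 256.7722577477919
0.033 0.0095 348.968963681167 252.55890960319343
```

View pics/s5.png

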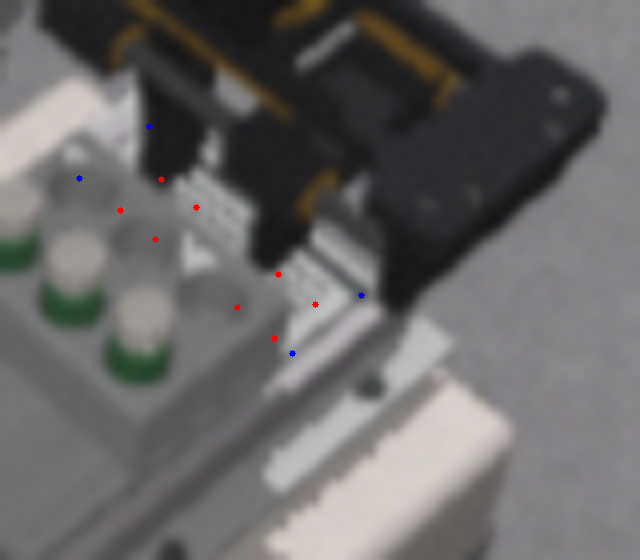

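Run:
```python
from h import *
import cv2
s=ctrl.get_state();P=s["position"];R=Ro.from_rotvec(s["tool_rot"])
d=cams.get_image("wrist");k=5;x0,y0=205,160
a=cv2.resize(d["img"][y0:y0+105,x0:x0+155,::-1],None,fx=k,fy=k,interpolation=cv2.INTER_CUBIC)
for zz,c in((.008,(0,0,255)),(-.011,(0,255,255)),(-.03,(0,255,0))):
 for yy in(-.0325,-.0175,.0175,.0325):
  for xx in (-.0095,.0095):
    u,v=proj(d,P+R.apply([xx,yy,zz]))
    cv2.circle(a,(int((u+.5-x0)*k),int((v+.5-y0)*k)),3,c,-1)
y=np.radians(-22);ux=np.array([np.cos(y),np.sin(y)]);uy=np.array([-ux[1],ux[0]])
for z in(.126,.120):
 for bx,by in((-.0715,.045),(-.0715,-.045),(-.0395,.045),(-.0395,-.045)):
    X=np.r_[np.array([.568,.1275])+bx*ux+by*uy,z];u,v=proj(d,X)
    cv2.circle(a,(int((u+.5-x0)*k),int((v+.5-y0)*k)),3,(255,0,0) if z>.125 else (255,0,255),-1)
cv2.imwrite("pics/w5.png",a)
```

```text
(no output)
```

View pics/w5.png

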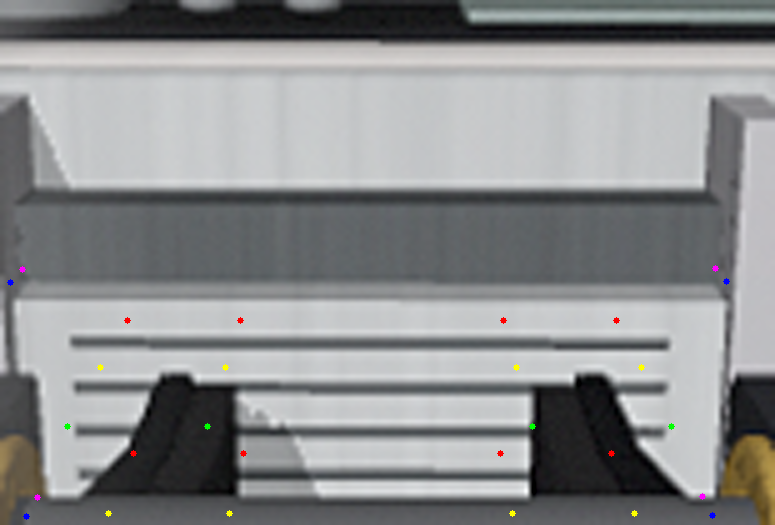

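Call:
carry_out(
  rows=[
    {"offset": [0,0,0.001],"rot": [0,0,0],"gripper": 0.4},
    {"offset": [0,0,0.001],"rot": [0,0,0],"gripper": 0.4},
    {"offset": [0,0,0.001],"rot": [0,0,0],"gripper": 0.4},
    {"offset": [0,0,0],"rot": [0,0,0],"gripper": 0.4},
  ],
)

```text
time: 6.62
position: [0.5179, 0.1481, 0.1222]
tool_rot: [-0.602, -3.083, 0.0]
ft_force: [-0.4, -0.0, -0.4]
grip_width: 0.401
```

```bash
python3 st.py;  python3 - <<'E'
from h import *
import cv2
d=cams.get_image("wrist");k=5;x0,y0=205,160
cv2.imwrite("pics/w6.png",cv2.resize(d["img"][y0:y0+105,x0:x0+155,::-1],None,fx=k,fy=k,interpolation=cv2.INTER_CUBIC))
E
```

```text
t 6.625 xyz [0.5179 0.1481 0.1222] blk -0.0538 0.0021 rot [-6.0200e-01 -3.0832e+00  2.0000e-04] Fx,Fy,Fz -0.32 -0.16 -0.45 grip 0.401
```

View pics/w6.png

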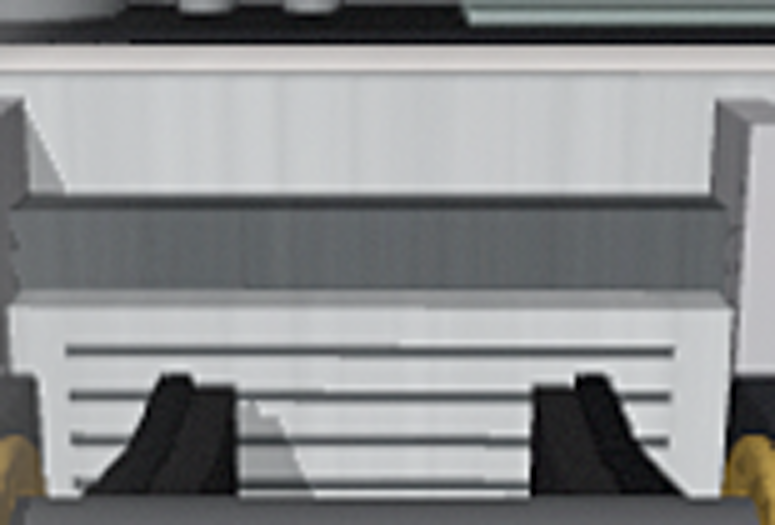

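Call:
carry_out(
  rows=[
    {"offset": [0,0,0.001],"rot": [0,0,0],"gripper": 0.4},
    {"offset": [0,0,0.001],"rot": [0,0,0],"gripper": 0.4},
    {"offset": [0,0,0.001],"rot": [0,0,0],"gripper": 0.4},
    {"offset": [0,0,0],"rot": [0,0,0],"gripper": 0.4},
  ],
)

```text
time: 7.18
position: [0.5178, 0.1481, 0.1192]
tool_rot: [-0.602, -3.083, 0.0]
ft_force: [0.4, 0.0, 0.1]
grip_width: 0.401
```

```bash
python3 st.py;  python3 - <<'E'
from h import *
import cv2
d=cams.get_image("scene");k=8;x0,y0=300,190
cv2.imwrite("pics/s7.png",cv2.resize(d["img"][y0:y0+75,x0:x0+90,::-1],None,fx=k,fy=k,interpolation=cv2.INTER_CUBIC))
d=cams.get_image("top");k=6;x0,y0=150,100
cv2.imwrite("pics/t7.png",cv2.resize(d["img"][y0:y0+100,x0:x0+120,::-1],None,fx=k,fy=k,interpolation=cv2.INTER_CUBIC))
W=cams.get_image("wrist");s=ctrl.get_state();R=Ro.from_rotvec(s["tool_rot"])
c=-np.array(W["R"]).T@W["t"];print("cam in tool",R.inv().apply(c-s["position"]))
E
```

```text
t 7.175 xyz [0.5178 0.1481 0.1192] blk -0.0539 0.0021 rot [-6.0190e-01 -3.0832e+00  3.0000e-04] Fx,Fy,Fz 0.36 0.17 0.13 grip 0.401
cam in tool [ 0.06793569  0.00146822 -0.17739736]
```

View pics/s7.png

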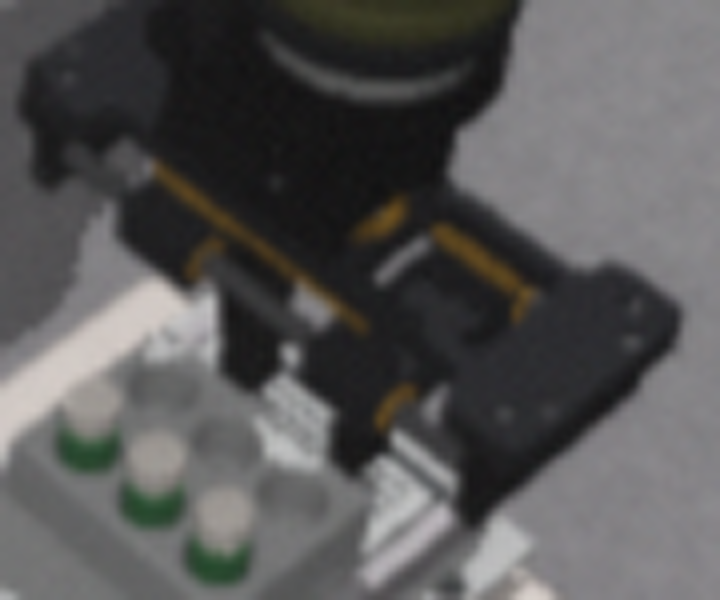

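View pics/t7.png

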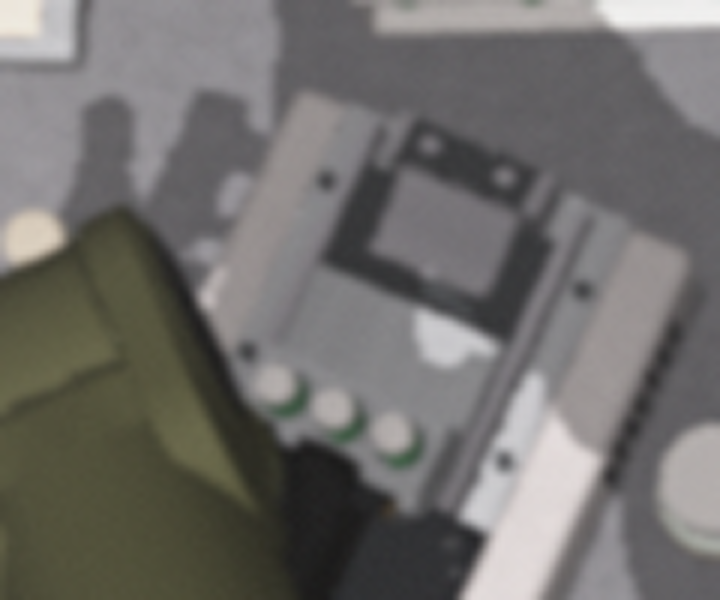

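Call:
carry_out(
  rows=[
    {"offset": [0,0,0.001],"rot": [0,0,0],"gripper": 0.4},
    {"offset": [0,0,0.001],"rot": [0,0,0],"gripper": 0.4},
    {"offset": [0,0,0.001],"rot": [0,0,0],"gripper": 0.4},
    {"offset": [0,0,0],"rot": [0,0,0],"gripper": 0.4},
  ],
)

```text
time: 7.82
position: [0.5179, 0.1481, 0.1162]
tool_rot: [-0.602, -3.083, 0.0]
ft_force: [-0.4, 0.1, 0.4]
grip_width: 0.401
```

Call:
carry_out(
  rows=[
    {"offset": [0,0,0.001],"rot": [0,0,0],"gripper": 0.4},
    {"offset": [0,0,0.001],"rot": [0,0,0],"gripper": 0.4},
    {"offset": [0,0,0],"rot": [0,0,0],"gripper": 0.4},
  ],
)

```text
time: 8.2
position: [0.5179, 0.1481, 0.1142]
tool_rot: [-0.602, -3.083, 0.0]
ft_force: [-0.5, -0.5, -0.2]
grip_width: 0.4
```

```bash
python3 st.py;  python3 - <<'E'
from h import *
import cv2
d=cams.get_image("wrist");k=5;x0,y0=205,160
cv2.imwrite("pics/w8.png",cv2.resize(d["img"][y0:y0+105,x0:x0+155,::-1],None,fx=k,fy=k,interpolation=cv2.INTER_CUBIC))
E
```

```text
t 8.2 xyz [0.5179 0.1481 0.1142] blk -0.0538 0.0021 rot [-6.0200e-01 -3.0832e+00  3.0000e-04] Fx,Fy,Fz -0.31 -0.65 -0.2 grip 0.4
```

View pics/w8.png

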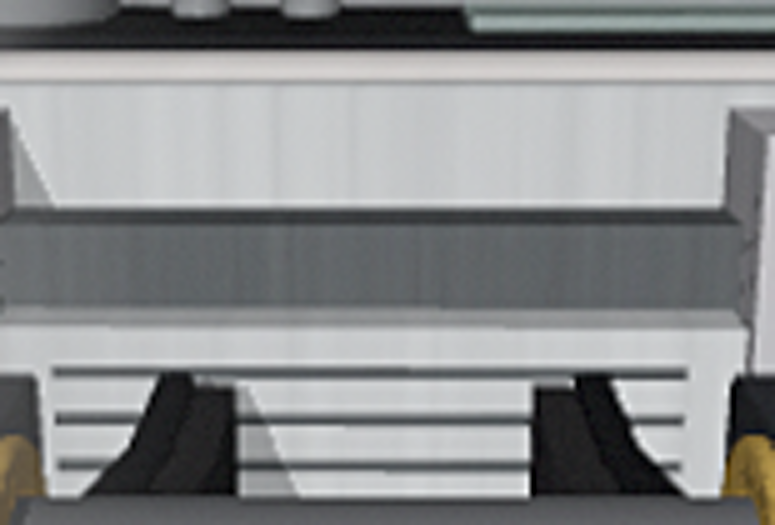

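Call:
carry_out(
  rows=[
    {"offset": [0,0,0.001],"rot": [0,0,0],"gripper": 0.4},
    {"offset": [0,0,0.001],"rot": [0,0,0],"gripper": 0.4},
    {"offset": [0,0,0],"rot": [0,0,0],"gripper": 0.4},
  ],
)

```text
time: 8.62
position: [0.5178, 0.1481, 0.1122]
tool_rot: [-0.602, -3.083, 0.0]
ft_force: [0.5, 0.6, 0.6]
grip_width: 0.401
```

Call:
carry_out(
  rows=[
    {"offset": [0,0,0.001],"rot": [0,0,0],"gripper": 0.4},
    {"offset": [0,0,0.001],"rot": [0,0,0],"gripper": 0.4},
    {"offset": [0,0,0],"rot": [0,0,0],"gripper": 0.4},
  ],
)

```text
time: 9.0
position: [0.518, 0.1481, 0.1109]
tool_rot: [0.602, 3.083, -0.001]
ft_force: [-1.1, -0.3, 3.8]
grip_width: 0.399
```

```bash
python3 st.py;  python3 - <<'E'
from h import *
import cv2
d=cams.get_image("wrist");k=5;x0,y0=205,160
cv2.imwrite("pics/w9.png",cv2.resize(d["img"][y0:y0+105,x0:x0+155,::-1],None,fx=k,fy=k,interpolation=cv2.INTER_CUBIC))
E
```

```text
t 9.0 xyz [0.518  0.1481 0.1109] blk -0.0537 0.0022 rot [ 6.0210e-01  3.0831e+00 -6.0000e-04] Fx,Fy,Fz -0.93 -0.75 3.77 grip 0.399
```

View pics/w9.png

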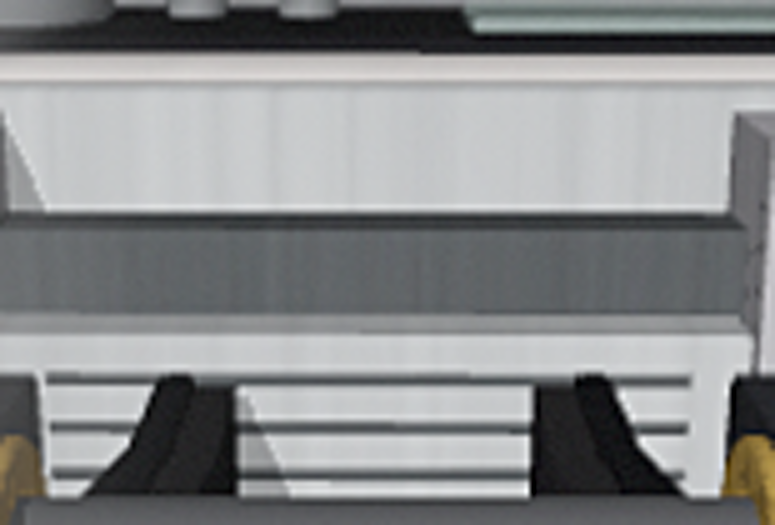

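Call:
carry_out(
  rows=[
    {"offset": [0,0,0.001],"rot": [0,0,0],"gripper": 0.4},
    {"offset": [0,0,0.001],"rot": [0,0,0],"gripper": 0.4},
    {"offset": [0,0,0.001],"rot": [0,0,0],"gripper": 0.4},
    {"offset": [0,0,0],"rot": [0,0,0],"gripper": 0.4},
  ],
)

```text
time: 9.55
position: [0.5181, 0.1482, 0.1085]
tool_rot: [0.602, 3.083, -0.001]
ft_force: [-2.8, -1.1, 8.8]
grip_width: 0.401
```

```bash
python3 st.py;  python3 - <<'E'
from h import *
import cv2
d=cams.get_image("wrist");k=5;x0,y0=205,160
cv2.imwrite("pics/w10.png",cv2.resize(d["img"][y0:y0+105,x0:x0+155,::-1],None,fx=k,fy=k,interpolation=cv2.INTER_CUBIC))
d=cams.get_image("scene");k=8;x0,y0=300,190
cv2.imwrite("pics/s10.png",cv2.resize(d["img"][y0:y0+75,x0:x0+90,::-1],None,fx=k,fy=k,interpolation=cv2.INTER_CUBIC))
E
```

```text
t 9.55 xyz [0.5181 0.1482 0.1085] blk -0.0537 0.0022 rot [ 6.019e-01  3.083e+00 -1.000e-03] Fx,Fy,Fz -2.16 -2.06 8.84 grip 0.401
```

View pics/w10.png

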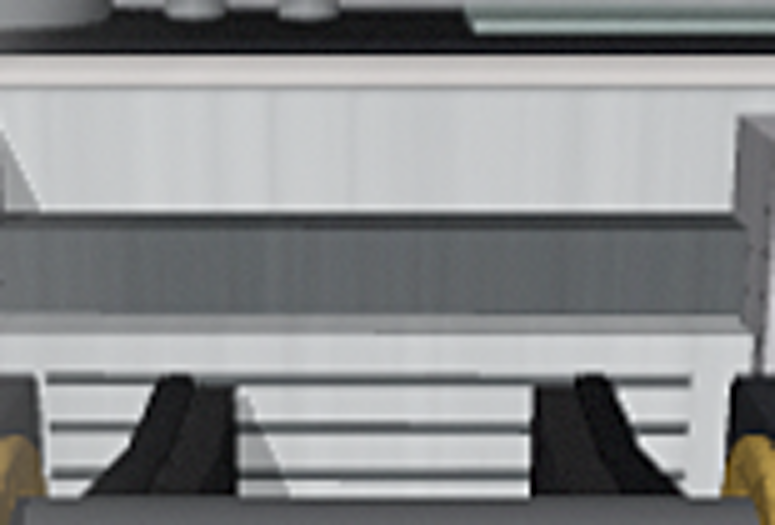

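View pics/s10.png

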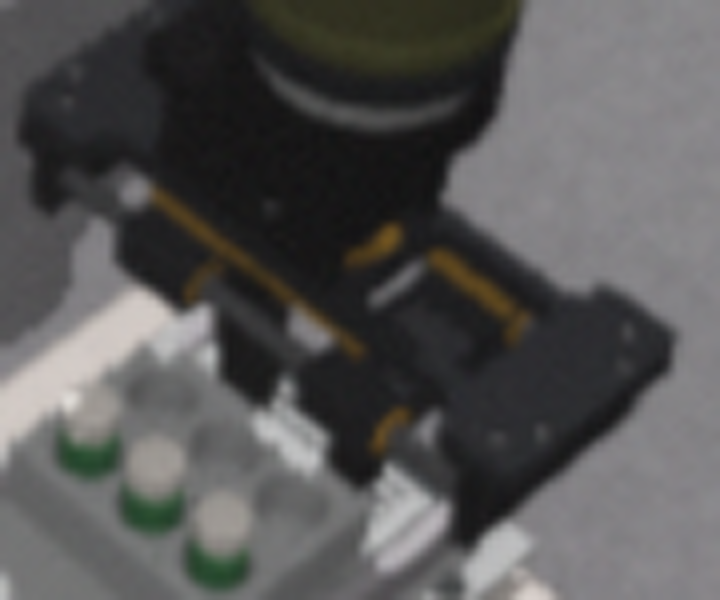

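Call:
carry_out(
  rows=[
    {"offset": [0,0,0.001],"rot": [0,0,0],"gripper": 0.4},
    {"offset": [0,0,0.001],"rot": [0,0,0],"gripper": 0.4},
    {"offset": [0,0,0.001],"rot": [0,0,0],"gripper": 0.4},
    {"offset": [0,0,0.001],"rot": [0,0,0],"gripper": 0.4},
    {"offset": [0,0,0.001],"rot": [0,0,0],"gripper": 0.4},
    {"offset": [0,0,0],"rot": [0,0,0],"gripper": 0.4},
  ],
)

```text
time: 10.4
position: [0.5181, 0.1482, 0.1051]
tool_rot: [0.602, 3.083, -0.003]
ft_force: [-7.5, -2.5, 19.9]
grip_width: 0.4
```

```bash
python3 st.py
```

```text
t 10.4 xyz [0.5181 0.1482 0.1051] blk -0.0536 0.0022 rot [ 6.0210e-01  3.0827e+00 -2.6000e-03] Fx,Fy,Fz -6.07 -5.13 19.86 grip 0.4
```

Call:
carry_out(
  rows=[
    {"offset": [0,0,0.001],"rot": [0,0,0],"gripper": 0.4},
    {"offset": [0,0,0.001],"rot": [0,0,0],"gripper": 0.4},
    {"offset": [-0.002,0,0],"rot": [0,0,0],"gripper": 0.4},
    {"offset": [-0.002,0,0],"rot": [0,0,0],"gripper": 0.4},
    {"offset": [-0.002,0,0],"rot": [0,0,0],"gripper": 0.4},
    {"offset": [0,0,0],"rot": [0,0,0],"gripper": 0.4},
  ],
)

```text
time: 11.15
position: [0.5221, 0.1483, 0.105]
tool_rot: [-0.599, -3.082, 0.001]
ft_force: [-15.1, -1.3, 34.4]
grip_width: 0.399
```

```bash
python3 st.py
python3 - <<'E'
from h import *
import cv2
d=cams.get_image("wrist");k=5;x0,y0=205,160
cv2.imwrite("pics/w11.png",cv2.resize(d["img"][y0:y0+105,x0:x0+155,::-1],None,fx=k,fy=k,interpolation=cv2.INTER_CUBIC))
E
```

```text
t 11.15 xyz [0.5221 0.1483 0.105 ] blk -0.05 0.0039 rot [-5.990e-01 -3.082e+00  1.200e-03] Fx,Fy,Fz -13.52 -6.87 34.41 grip 0.399
```

View pics/w11.png

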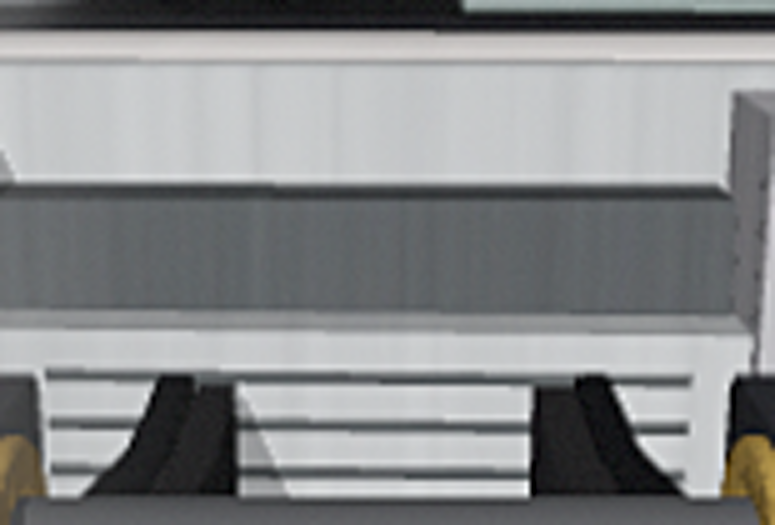

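Call:
carry_out(
  rows=[
    {"offset": [-0.002,-0.001,0],"rot": [0,0,0],"gripper": 0.4},
    {"offset": [-0.002,-0.001,0],"rot": [0,0,0],"gripper": 0.4},
    {"offset": [-0.002,0,0],"rot": [0,0,0],"gripper": 0.4},
    {"offset": [-0.002,0,0],"rot": [0,0,0],"gripper": 0.4},
    {"offset": [-0.002,0,0],"rot": [0,0,0],"gripper": 0.4},
  ],
)

```text
time: 11.82
position: [0.5313, 0.1446, 0.105]
tool_rot: [-0.598, -3.084, -0.004]
ft_force: [-13.7, 2.9, 29.4]
grip_width: 0.402
```

```bash
python3 st.py
python3 - <<'E'
from h import *
import cv2
d=cams.get_image("wrist");k=5;x0,y0=205,160
cv2.imwrite("pics/w12.png",cv2.resize(d["img"][y0:y0+105,x0:x0+155,::-1],None,fx=k,fy=k,interpolation=cv2.INTER_CUBIC))
E
```

```text
t 11.825 xyz [0.5313 0.1446 0.105 ] blk -0.0401 0.0039 rot [-0.5977 -3.0837 -0.004 ] Fx,Fy,Fz -13.83 -2.42 29.35 grip 0.402
```

View pics/w12.png

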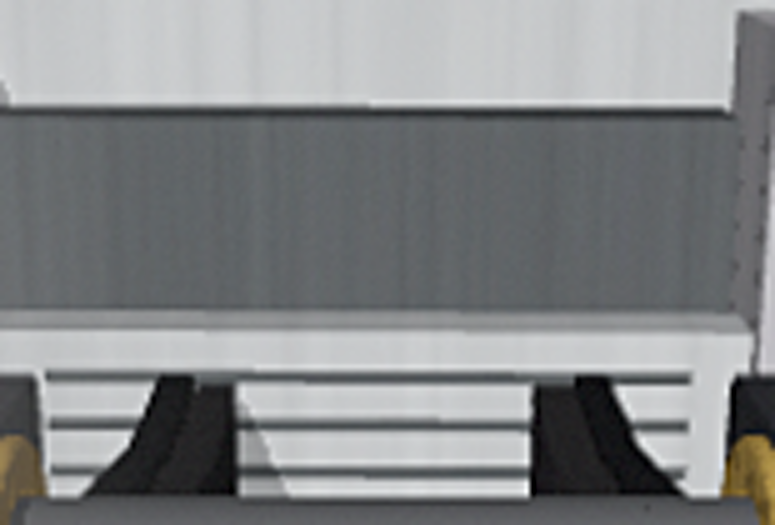

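Call:
carry_out(
  rows=[
    {"offset": [-0.002,0,0],"rot": [0,0,0],"gripper": 0.4},
    {"offset": [-0.002,0,0],"rot": [0,0,0],"gripper": 0.4},
    {"offset": [-0.002,0,0],"rot": [0,0,0],"gripper": 0.4},
    {"offset": [-0.002,0,0],"rot": [0,0,0],"gripper": 0.4},
    {"offset": [-0.002,0,0],"rot": [0,0,0],"gripper": 0.4},
    {"offset": [-0.002,0,0],"rot": [0,0,0],"gripper": 0.4},
  ],
)

```text
time: 12.62
position: [0.5401, 0.1411, 0.105]
tool_rot: [-0.596, -3.079, -0.003]
ft_force: [-19.6, 4.1, 33.7]
grip_width: 0.398
```

```bash
python3 st.py
python3 - <<'E'
from h import *
import cv2
d=cams.get_image("wrist");k=5;x0,y0=205,160
cv2.imwrite("pics/w13.png",cv2.resize(d["img"][y0:y0+105,x0:x0+155,::-1],None,fx=k,fy=k,interpolation=cv2.INTER_CUBIC))
d=cams.get_image("scene");k=5;x0,y0=240,200
cv2.imwrite("pics/s13.png",cv2.resize(d["img"][y0:y0+120,x0:x0+150,::-1],None,fx=k,fy=k,interpolation=cv2.INTER_CUBIC))
E
```

```text
t 12.625 xyz [0.5401 0.1411 0.105 ] blk -0.0306 0.0039 rot [-0.5958 -3.0795 -0.0032] Fx,Fy,Fz -19.71 -3.5 33.73 grip 0.398
```

View pics/w13.png

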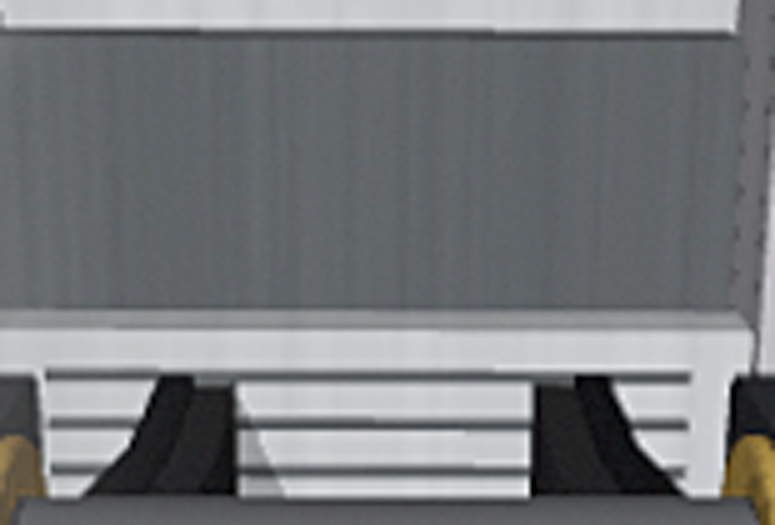

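View pics/s13.png

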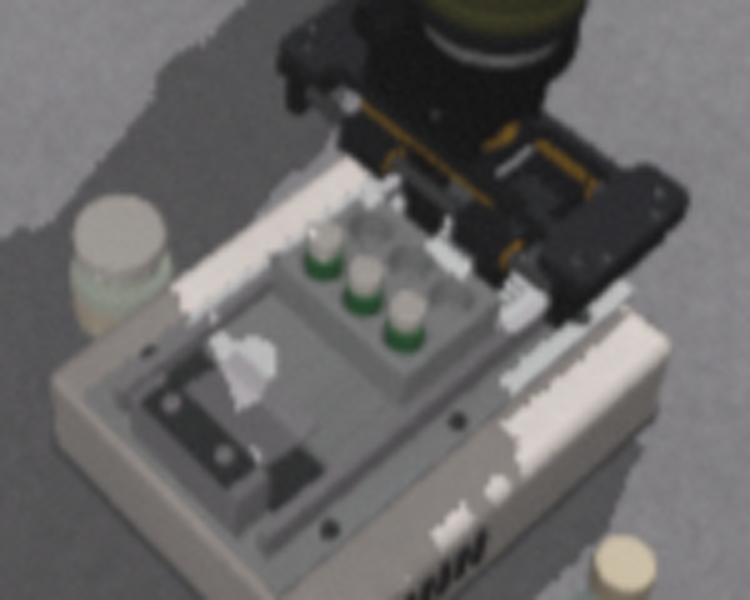

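Call:
carry_out(
  rows=[
    {"offset": [-0.002,0,0],"rot": [0,0,0],"gripper": 0.4},
    {"offset": [-0.002,0,0],"rot": [0,0,0],"gripper": 0.4},
    {"offset": [-0.002,0,0],"rot": [0,0,0],"gripper": 0.4},
  ],
)

```text
time: 13.1
position: [0.5455, 0.1394, 0.105]
tool_rot: [-0.595, -3.08, -0.004]
ft_force: [-21.5, 4.9, 34.8]
grip_width: 0.399
```

Call:
carry_out(
  rows=[
    {"offset": [-0.002,0,0],"rot": [0,0,0],"gripper": 0.4},
    {"offset": [-0.002,0,0],"rot": [0,0,0],"gripper": 0.4},
    {"offset": [-0.002,0,0],"rot": [0,0,0],"gripper": 0.4},
  ],
)

```text
time: 13.48
position: [0.5489, 0.1379, 0.1051]
tool_rot: [-0.593, -3.076, -0.002]
ft_force: [-18.1, 3.2, 33.0]
grip_width: 0.396
```

```bash
python3 st.py
python3 - <<'E'
from h import *
import cv2
d=cams.get_image("wrist");k=5;x0,y0=205,160
cv2.imwrite("pics/w14.png",cv2.resize(d["img"][y0:y0+105,x0:x0+155,::-1],None,fx=k,fy=k,interpolation=cv2.INTER_CUBIC))
d=cams.get_image("scene");k=5;x0,y0=240,200
cv2.imwrite("pics/s14.png",cv2.resize(d["img"][y0:y0+120,x0:x0+150,::-1],None,fx=k,fy=k,interpolation=cv2.INTER_CUBIC))
E
```

```text
t 13.475 xyz [0.5489 0.1379 0.1051] blk -0.0213 0.0043 rot [-5.9320e-01 -3.0762e+00 -2.3000e-03] Fx,Fy,Fz -17.94 -3.84 33.04 grip 0.396
```

View pics/w14.png

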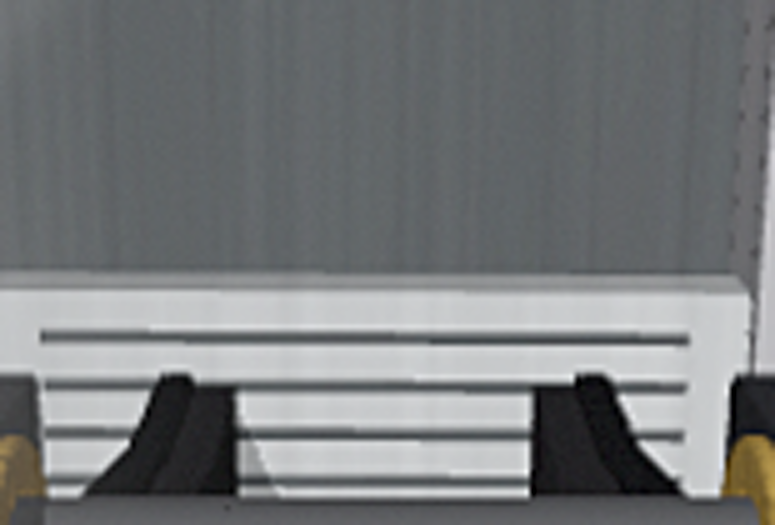

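View pics/s14.png

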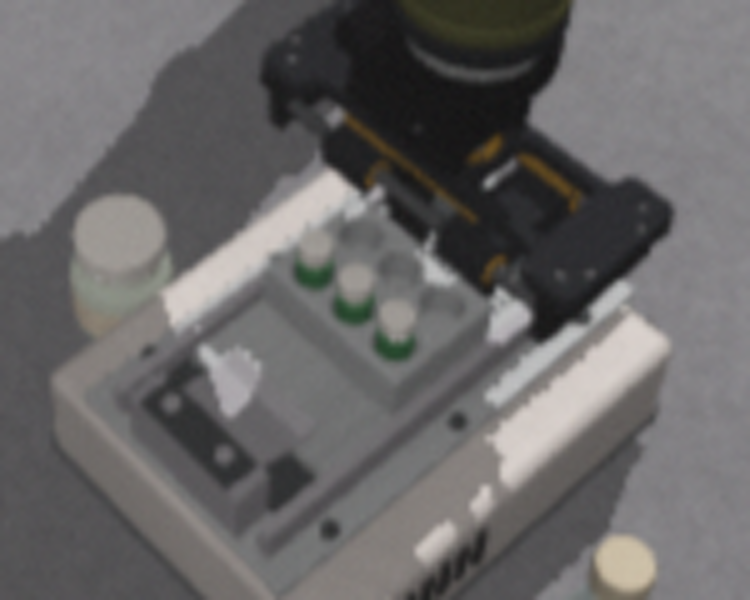

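Call:
carry_out(
  rows=[
    {"offset": [-0.002,0,0],"rot": [0,0,0],"gripper": 0.4},
    {"offset": [-0.002,0,0],"rot": [0,0,0],"gripper": 0.4},
    {"offset": [-0.002,0,0],"rot": [0,0,0],"gripper": 0.4},
  ],
)

```text
time: 13.95
position: [0.5567, 0.1348, 0.1051]
tool_rot: [-0.595, -3.08, -0.004]
ft_force: [-18.0, 5.3, 31.1]
grip_width: 0.4
```

```bash
python3 st.py
python3 - <<'E'
from h import *
import cv2
d=cams.get_image("wrist");k=5;x0,y0=205,160
cv2.imwrite("pics/w15.png",cv2.resize(d["img"][y0:y0+105,x0:x0+155,::-1],None,fx=k,fy=k,interpolation=cv2.INTER_CUBIC))
d=cams.get_image("top");k=5;x0,y0=155,100
cv2.imwrite("pics/t15.png",cv2.resize(d["img"][y0:y0+110,x0:x0+130,::-1],None,fx=k,fy=k,interpolation=cv2.INTER_CUBIC))
E
```

```text
t 13.95 xyz [0.5567 0.1348 0.1051] blk -0.0128 0.0043 rot [-0.5954 -3.0798 -0.0041] Fx,Fy,Fz -18.69 -1.8 31.14 grip 0.4
```

View pics/w15.png

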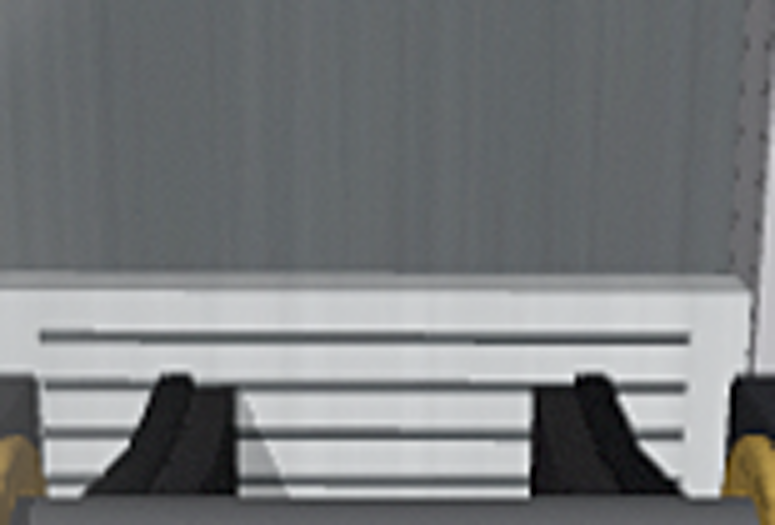

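View pics/t15.png

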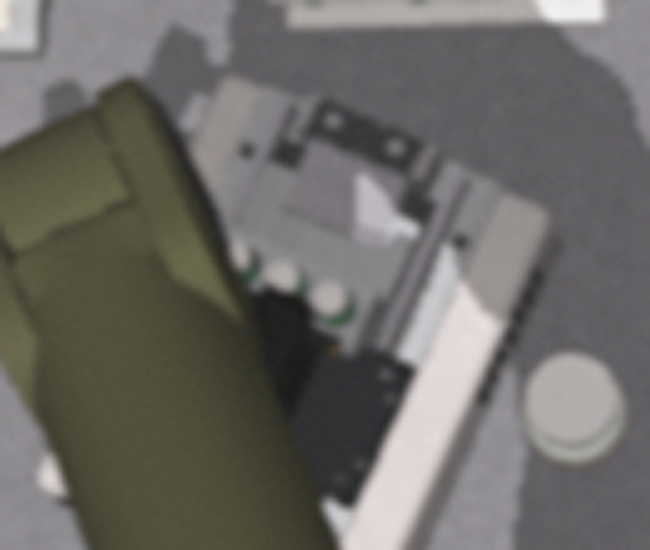

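Call:
carry_out(
  rows=[
    {"offset": [-0.002,0,0],"rot": [0,0,0],"gripper": 0.4},
    {"offset": [-0.002,0,0],"rot": [0,0,0],"gripper": 0.4},
    {"offset": [-0.002,0,0],"rot": [0,0,0],"gripper": 0.4},
    {"offset": [-0.002,0,0],"rot": [0,0,0],"gripper": 0.4},
  ],
)

```text
time: 14.55
position: [0.5642, 0.1318, 0.105]
tool_rot: [-0.595, -3.08, -0.004]
ft_force: [-16.7, 3.4, 31.9]
grip_width: 0.395
```

```bash
python3 st.py
```

```text
t 14.55 xyz [0.5642 0.1318 0.105 ] blk -0.0048 0.0043 rot [-0.5954 -3.0798 -0.0041] Fx,Fy,Fz -16.71 -3.1 31.9 grip 0.395
```

Call:
carry_out(
  rows=[
    {"offset": [-0.002,0,0],"rot": [0,0,0],"gripper": 0.4},
    {"offset": [-0.002,0,0],"rot": [0,0,0],"gripper": 0.4},
    {"offset": [-0.002,0,0],"rot": [0,0,0],"gripper": 0.4},
  ],
)

```text
time: 14.92
position: [0.5697, 0.1295, 0.1051]
tool_rot: [-0.595, -3.08, -0.004]
ft_force: [-16.4, 5.4, 30.9]
grip_width: 0.399
```

```bash
python3 st.py
python3 - <<'E'
from h import *
import cv2
d=cams.get_image("top");k=6;x0,y0=190,105
cv2.imwrite("pics/t16.png",cv2.resize(d["img"][y0:y0+80,x0:x0+80,::-1],None,fx=k,fy=k,interpolation=cv2.INTER_CUBIC))
E
```

```text
t 14.925 xyz [0.5697 0.1295 0.1051] blk 0.0012 0.0043 rot [-0.5953 -3.0799 -0.0042] Fx,Fy,Fz -17.24 -1.19 30.86 grip 0.399
```

View pics/t16.png

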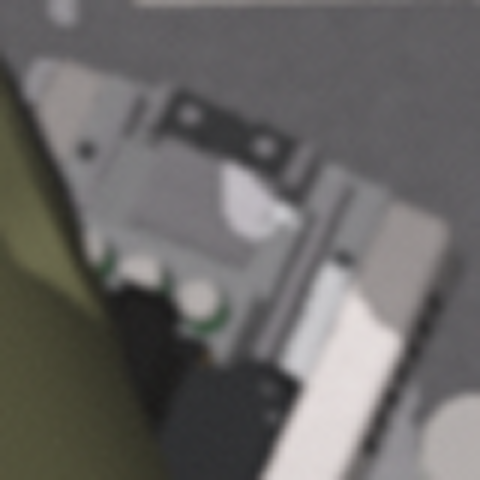

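Call:
carry_out(
  rows=[
    {"offset": [-0.001,0,0],"rot": [0,0,0],"gripper": 0.4},
    {"offset": [-0.001,0,0],"rot": [0,0,0],"gripper": 0.4},
    {"offset": [-0.001,0,0],"rot": [0,0,0],"gripper": 0.4},
  ],
)

```text
time: 15.35
position: [0.5725, 0.1284, 0.1051]
tool_rot: [-0.595, -3.08, -0.004]
ft_force: [-16.7, 3.6, 30.8]
grip_width: 0.401
```

Call:
carry_out(
  rows=[
    {"offset": [-0.001,0,0],"rot": [0,0,0],"gripper": 0.4},
    {"offset": [-0.001,0,0],"rot": [0,0,0],"gripper": 0.4},
  ],
)

```text
time: 15.6
position: [0.574, 0.1277, 0.1051]
tool_rot: [-0.595, -3.079, -0.004]
ft_force: [-19.9, 4.5, 32.5]
grip_width: 0.398
```

```bash
python3 st.py
python3 - <<'E'
from h import *
import cv2
d=cams.get_image("top");k=6;x0,y0=190,105
cv2.imwrite("pics/t17.png",cv2.resize(d["img"][y0:y0+80,x0:x0+80,::-1],None,fx=k,fy=k,interpolation=cv2.INTER_CUBIC))
d=cams.get_image("scene");k=5;x0,y0=240,200
cv2.imwrite("pics/s17.png",cv2.resize(d["img"][y0:y0+120,x0:x0+150,::-1],None,fx=k,fy=k,interpolation=cv2.INTER_CUBIC))
E
```

```text
t 15.6 xyz [0.574  0.1277 0.1051] blk 0.0058 0.0042 rot [-0.5953 -3.0791 -0.0041] Fx,Fy,Fz -20.18 -3.27 32.48 grip 0.398
```

View pics/s17.png

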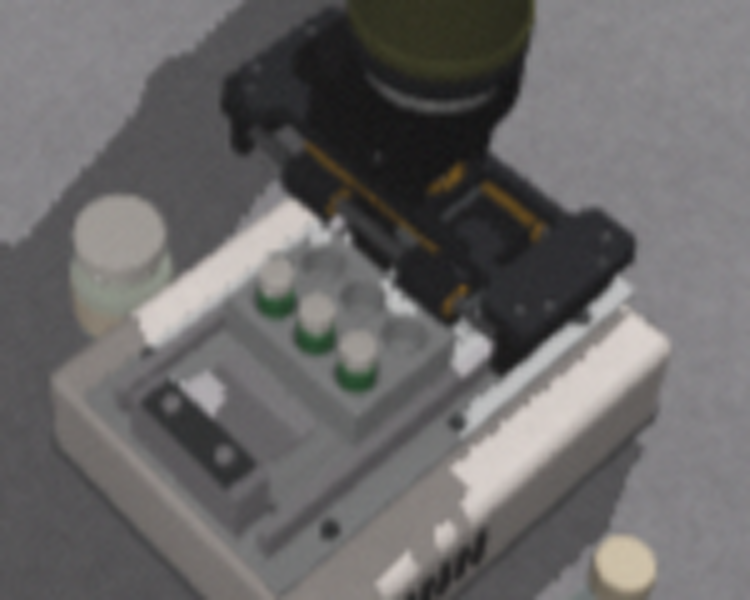

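View pics/t17.png

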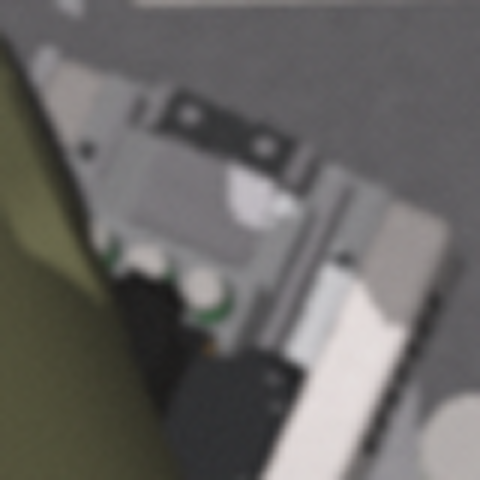

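Call:
carry_out(
  rows=[
    {"offset": [-0.001,0,0],"rot": [0,0,0],"gripper": 0.4},
    {"offset": [-0.001,0,0],"rot": [0,0,0],"gripper": 0.4},
  ],
)

```text
time: 15.95
position: [0.574, 0.1278, 0.1051]
tool_rot: [-0.594, -3.076, -0.003]
ft_force: [-24.8, 4.6, 35.2]
grip_width: 0.401
```

```bash
python3 st.py
```

```text
t 15.95 xyz [0.574  0.1278 0.1051] blk 0.0058 0.0042 rot [-0.594  -3.0756 -0.0034] Fx,Fy,Fz -24.73 -5.02 35.21 grip 0.401
```

Call:
carry_out(
  rows=[
    {"offset": [-0.001,0,0],"rot": [0,0,0],"gripper": 0.4},
    {"offset": [-0.001,0,0],"rot": [0,0,0],"gripper": 0.4},
    {"offset": [0,0,0],"rot": [0,0,0],"gripper": 0.4},
  ],
)

```text
time: 16.32
position: [0.5739, 0.1278, 0.1051]
tool_rot: [-0.593, -3.072, -0.002]
ft_force: [-28.2, 4.7, 37.8]
grip_width: 0.397
```

```bash
python3 st.py
```

```text
t 16.325 xyz [0.5739 0.1278 0.1051] blk 0.0058 0.0042 rot [-5.9250e-01 -3.0724e+00 -2.4000e-03] Fx,Fy,Fz -27.9 -6.17 37.83 grip 0.397
```

Call:
carry_out(
  rows=[
    {"offset": [0.002,0,0],"rot": [0,0,0],"gripper": 0.4},
    {"offset": [0.002,0,-0.001],"rot": [0,0,0],"gripper": 0.4},
    {"offset": [0.001,0,-0.001],"rot": [0,0,0],"gripper": 0.4},
    {"offset": [0,0,-0.001],"rot": [0,0,0],"gripper": 0.4},
  ],
)

```text
time: 16.82
position: [0.574, 0.1277, 0.1053]
tool_rot: [-0.596, -3.081, -0.007]
ft_force: [-8.2, 6.1, 9.2]
grip_width: 0.397
```

```bash
python3 st.py
```

```text
t 16.825 xyz [0.574  0.1277 0.1053] blk 0.0059 0.0042 rot [-0.5961 -3.0807 -0.0067] Fx,Fy,Fz -9.93 2.62 9.15 grip 0.397
```

Call:
carry_out(
  rows=[
    {"offset": [0.001,0,-0.001],"rot": [0,0,0],"gripper": 0.4},
    {"offset": [0,0,-0.001],"rot": [0,0,0],"gripper": 0.4},
  ],
)

```text
time: 17.08
position: [0.5739, 0.1273, 0.106]
tool_rot: [-0.597, -3.082, -0.007]
ft_force: [-3.8, 6.8, 2.9]
grip_width: 0.398
```

```bash
python3 st.py
```

```text
t 17.075 xyz [0.5739 0.1273 0.106 ] blk 0.0059 0.0038 rot [-0.5968 -3.0817 -0.0071] Fx,Fy,Fz -6.08 4.85 2.95 grip 0.398
```

Call:
carry_out(
  rows=[
    {"offset": [0.001,0,-0.001],"rot": [0,0,0],"gripper": 0.4},
    {"offset": [0.001,0,-0.001],"rot": [0,0,0],"gripper": 0.4},
  ],
)

```text
time: 17.32
position: [0.5727, 0.1244, 0.1069]
tool_rot: [-0.6, -3.082, -0.001]
ft_force: [-1.6, 1.7, -1.3]
grip_width: 0.4
```

```bash
python3 st.py
```

```text
t 17.325 xyz [0.5727 0.1244 0.1069] blk 0.0059 0.0007 rot [-5.9970e-01 -3.0821e+00 -6.0000e-04] Fx,Fy,Fz -2.08 0.95 -1.29 grip 0.4
```

Call:
carry_out(
  rows=[
    {"offset": [0.0015,0,-0.001],"rot": [0,0,0],"gripper": 0.4},
    {"offset": [0.001,0,-0.003],"rot": [0,0,0],"gripper": 0.4},
    {"offset": [0.001,0,-0.008],"rot": [0,0,0],"gripper": 0.4},
    {"offset": [0.002,0,-0.02],"rot": [0,0,0],"gripper": 0.4},
    {"offset": [0,0,-0.03],"rot": [0,0,0],"gripper": 0.4},
    {"offset": [0.02,0,-0.04],"rot": [0,0,0],"gripper": 0.4},
    {"offset": [0.05,0,-0.03],"rot": [0,0,0],"gripper": 0.4},
    {"offset": [0.05,0,0],"rot": [0,0,0],"gripper": 0.4},
    {"offset": [0,0,0],"rot": [0,0,0],"gripper": 0.4},
  ],
)

```text
time: 18.45
position: [0.4552, 0.1732, 0.2416]
tool_rot: [0.593, 3.08, -0.004]
ft_force: [1.5, -0.8, -0.1]
grip_width: 0.396
```

```bash
python3 st.py
python3 - <<'E'
from h import *
import cv2
for n,k,x0,y0,w,h in(("top",5,155,100,130,120),("scene",5,240,200,150,120),("wrist",1,0,0,560,420)):
    d=cams.get_image(n)
    cv2.imwrite(f"pics/{n}20.png",cv2.resize(d["img"][y0:y0+h,x0:x0+w,::-1],None,fx=k,fy=k,interpolation=cv2.INTER_CUBIC))
E
```

```text
t 18.45 xyz [0.4552 0.1732 0.2416] blk -0.1213 0.0019 rot [ 0.5935  3.0803 -0.0035] Fx,Fy,Fz 1.68 -0.15 -0.13 grip 0.396
```

View pics/top20.png

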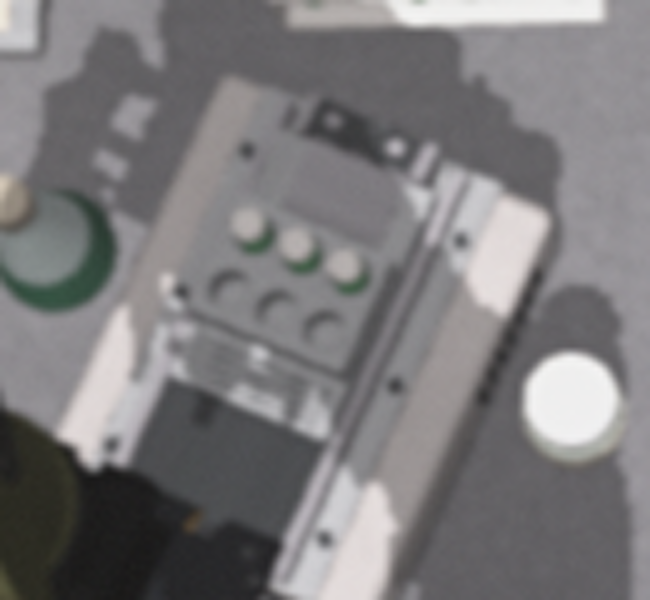

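View pics/scene20.png

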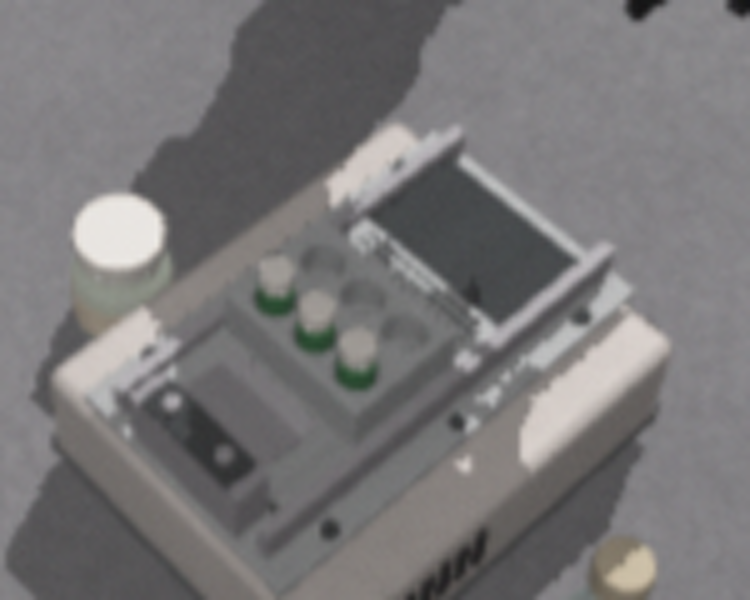

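View pics/wrist20.png

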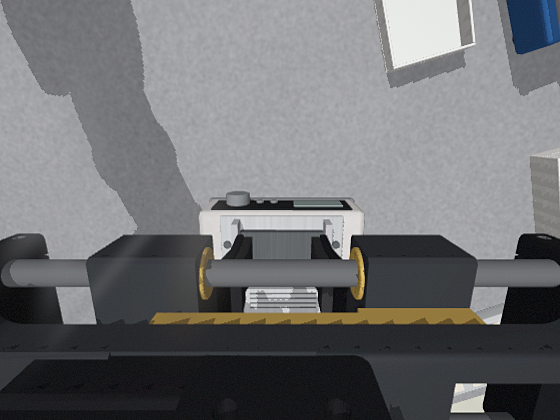

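```bash
python3 - <<'E'
from h import *
import cv2
T=cams.get_image("top");S=cams.get_image("scene")
y=np.radians(-22);ux=np.array([np.cos(y),np.sin(y)]);uy=np.array([-ux[1],ux[0]])
# scene zoom k5 origin 240,200 ; cap centres
for (a,b),o in zip([(275,268),(317,304),(357,345)],[(.5657,.0952),(.5759,.1209),(.5861,.1452)]):
    P=onz(S,240+(a+.5)/5-.5,200+(b+.5)/5-.5,.175-.0045);print("S",P[:2].round(4),((P[:2]-o)@ux).round(4),((P[:2]-o)@uy).round(4))
for (a,b),o in zip([(249,226),(297,244),(345,267)],[(.585,.1479),(.5752,.1225),(.5647,.0972)]):
    P=onz(T,155+(a+.5)/5-.5,100+(b+.5)/5-.5,.177-.0045);print("T",P[:2].round(4),((P[:2]-o)@ux).round(4),((P[:2]-o)@uy).round(4))
E
python3 - <<'E'
import cv2,numpy as np
a=cv2.imread("pics/s17.png").astype(int);b=cv2.imread("pics/scene20.png").astype(int)
# shift of vial patch
p=b[250:400,240:400].astype(np.uint8);q=a[235:415,225:415].astype(np.uint8)
r=cv2.matchTemplate(q,p,cv2.TM_CCOEFF_NORMED);print(cv2.minMaxLoc(r))
E
```

```text
S [0.6174 0.0757] 0.0552 0.0013
S [0.6272 0.1014] 0.0548 0.0012
S [0.6395 0.1266] 0.0565 0.0028
T [0.6344 0.1268] 0.0537 -0.001
T [0.6257 0.1021] 0.0545 -0.0001
T [0.6144 0.0772] 0.0536 0.0001
(0.013658412732183933, 0.7826439738273621, (30, 0), (14, 18))
```

Run:
```python
import cv2
a=cv2.imread("pics/scene20.png")[330:560,90:330];cv2.imwrite("pics/z20.png",cv2.resize(a,None,fx=2.5,fy=2.5,interpolation=cv2.INTER_CUBIC))
```

```text
(no output)
```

View pics/z20.png

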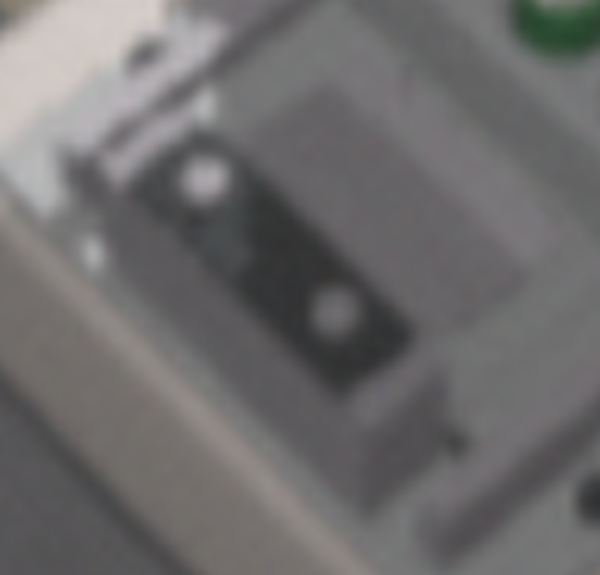

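```bash
python3 -c "
from bench import workorder
print(workorder.close_job())"
```

```text
the job is handed in; nothing more can be done
None
```

The block is locked in. I pressed it onto its bottom stop with the fingertips, kept 29–38 N on the ledge, and slid it about 55 mm under the leaf spring to the end stop. I then eased off, lifted clear and handed the job in.

**Home position:** At the end the tool stopped advancing while the push rose from 17 to 28 N. That matches 54–56 mm of cap travel in the top and scene views, against the 46–60 mm expected. The zoomed scene view shows the leaf spring lying over the tongue, with only a tiny dark spot beside the stop.

**After release:** A before-and-after comparison of the scene view shows the block did not move back. It shifted only about half a pixel, which fits the expected rise of 1–2 mm under the spring. The match was weak (0.78), and I did not measure the held height directly.

**Surroundings:** All three vials are standing. I saw no other object moved, and the arm is clear of the shaker.

**What disagreed:**
- The fingertips touched the ledge with the tool point at about z = 0.111, where the stated tip length predicted 0.134. I approached by force in 1 mm steps because of this. The block views showed a gap between the gripper body and the vials in the scene view throughout, though in the top view the two looked almost touching.
- The fingers slid about 5 mm forward on the ledge before pushing against the well block's front face.
- The hand shifted about 2 mm sideways while pressed.

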